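Load the spin stand and latch its guard gate

TASK

Set the loose ball bearing flat down over the stub in the middle of the guarded spin stand and let go of it. Then push the stand's yellow gate shut until its sprung tongue rides over the strike and snaps in, so that the gate stays shut by itself; ease it home without slamming it and without ever pressing on the gate with more than 20 N. Leave the gate latched with the bearing still seated, and leave the other things on the bench where they lie.

Things in the scene. Friction and masses are not known exactly. Their poses are not given: they have to be found in the camera images.
- stand: Spin stand fixed to the bench: grey base 180 (x) x 196 (y) x 35 mm, clear walls in a yellow frame at the back (+x), left and right, top of the walls 121 mm up; open above, gate at the front (-x). Inside it is 164 mm wide (y) and 154 mm deep (x from -74 to +80). Origin: centre of the underside of the base; x points to the back wall, y to the left wall (hinge side), z up. Its place and yaw differ each time.
- spindle_seat (a point): Centre of the flat top of the dark pedestal (44 mm diameter) in the middle of the stand, 67 mm above the bench. A bright steel stub, 17 mm diameter, stands 13 mm up from here, its top 5 mm tapered; the bearing goes over the stub and lies on the pedestal.
- bearing_center (a point): Centre of the loose bright ball bearing, a ring 52 mm outside, bore about 20 mm, 15 mm thick, 0.12 kg, lying flat; the point is half-way up. z is the bearing's axis.
- gate (a joint): Angle of the yellow gate: 0 when square across the front, growing as the gate swings open towards the robot (seen from above, clockwise: its free edge goes to the stand's -x). Where it stops and latches depends on the setting of the strike: it comes to rest latched at somewhere between about -0.03 and 0.04. The hinge is stiff enough to stay where it is left when well open; unlatched near shut, it drifts open.
- gate_hinge (a point): Point on the upright hinge axis, at the stand's left front corner, 83 mm above the bench.
- gate_push (a point): Centre of the black rubber push plate (40 mm wide, 44 mm high) on the gate's outer face, 83 mm above the bench, 125 mm from the hinge axis and 8.7 mm out from the gate's mid-plane, in which the hinge axis lies. The gate is 12 mm thick and reaches from 37 to 123 mm above the bench and 156 mm from the hinge. x of this point is the direction in which to push (along the gate's normal, inward), y points along the gate to the hinge.
- tongue (a joint): How far the brass tongue is pushed back into the gate's edge: 0 fully out (stands out 8 mm), 0.009 fully in. Its spring and slope make the gate need about 5 N rising to about 15 N at the push plate over some 10 mm of edge travel, then dropping suddenly as the tongue snaps out; only about 2 mm farther the gate meets a hard steel stop on the strike.
- tongue_flat (a point): Middle of the flat (outer) face of the tongue at the gate's free edge; x as for gate_push.
- strike_back (a point): Middle of the back face of the steel strike on the stand's right front post, 83 mm above the bench; the tongue snaps in behind (+x of) it. The strike's setting differs by up to 4 mm either way in x each time. Axes as the stand's.
- handwheel: Red hand wheel, 82 mm across, 14 mm high, lying loose; leave it alone. Origin: centre of its underside.
- tape_roll: Black roll of tape, 53 mm across, 19 mm high, lying loose; leave it alone. Origin: centre of its underside.
- spark_plug: Spark plug, 62 mm long (along its y), 20 mm high, lying loose; leave it alone. Origin: centre of its underside.
Mind the look-alikes: they are no part of the job. There is more than one size of the part that bears bearing_center; the job needs the middle-sized.

How it is judged:
By the outcome, as a careful person would: the job done as asked, in the order asked, and still so for the second after the job is handed in, with the robot touching nothing.
It also fails if it takes over 64 s, if anything falls off the work surface, if the arm or the gripper's body presses on something with over 40 N, if the wrist force passes 120 N, or if a joint passes its speed limit or range.

ROBOT

A 7-joint arm with a two-finger parallel gripper is mounted at the origin on a cart in front of the work surface, level with it; the furniture and walls round the work are solid. World frame = base frame: x ahead of the robot, y to its left, z up, the work surface at z = 0. Lengths are in m, angles in rad, forces in N, time in s.
With the tool pointing down it reaches from about 0.4 to 0.925 m from the base axis. Payload 4.1 kg.
Tool frame: the origin (TCP) lies midway between the tips of the shut fingers; the grasp point (between the pads) lies 19 mm behind it; z points along the fingers, y is the line along which they close (so a half turn about z gives the same grasp; the last joint's range is limited). The gripper opens to 85 mm and grips with 20 to 120 N. Pads are 22 mm wide; open, the fingers measure 114 mm over their backs; the gripper's body (76 mm by 85 mm) begins 54 mm behind the grasp point. The pads swing forward as they close: fully open they stand 13 mm farther back than shut.
Start: joints at [-1.345, 0.398, 0.045, 1.537, -0.019, 1.207, -0.051], TCP at [0.207, 0.616, 0.231] pointing down, gripper open.
Joint ranges: [-2.82, 2.82], [-0.49, 2.23], [-1.37, 1.46], [0, 2.46], [-1.36, 4.5], [0.23, 2], [-2.94, 2.94]. Speed limits (rad/s): [2.57, 2.57, 3.14, 3.14, 3.14, 3.14, 3.14].

INTERFACE

Orientations are given as a unit quaternion [x, y, z, w].
In Python, from plant import env, viewer gives the robot as it stands.
- The arm moves only by the tool step_arm, never from a script. Its argument "deltas" is a list of rows, each an object of numbers: "wx", "wy", "wz": the turn, a rotation vector about the tool's x, y, z normalised to -1 to 1, where 1 is 1.5 rad; "tx", "ty", "tz": the shift along the tool's x, y, z normalised to -1 to 1, where 1 is 25 mm; "claw": the closure, from 0 (fully open) to 1 (shut). In form: [{"wx": .., "wy": .., "wz": .., "tx": .., "ty": .., "tz": .., "claw": ..}, ...]. A call has 1 to 8 rows; each row shifts and turns the commanded pose from where the row before left it, along the tool's axes as they then stand; what a row does not reach is not made up. A row lasts 1/12 s, in which the tool goes at most 41.7 mm and 7.16 degrees, less where a joint would pass 70% of its speed; a pose out of reach is approached as far as the arm can. A call with a number of a shift or a turn outside -1 to 1 is refused whole. A call with a gripper value outside its range is refused whole. The fingers move at their own pace and stop on an object; "force" is the grip in N (left out, the last holds). Time passes only in rows, so rows that do not move let the fingers close. It gives the time, the measured TCP pose, the force, the opening and the grip force at its end, in the units of the state.
- env.observe(): the state, without advancing time (a new reading comes with each control period).
- viewer.capture(name): name is "scene" or "top" or "wrist"; returns the picture (400x640x3 uint8, red, green, blue); there is no depth.
- viewer.camera_model(name): a dict with "mtx" (3x3 intrinsics, pixels), "D" ([k1, k2, p1, p2, k3] as OpenCV has them; the pictures are not rectified), "R" (3x3) and "t" (3): a world point X has camera coordinates R X + t. Camera axes: x right, y down, z forward; pixel columns grow to the right and rows downward; lengths in m; the calibration is good to about 2 mm. A picture is of the moment at which its call begins: read the wrist's pose just before it. camera_model takes no time and is no camera call; for the wrist camera it gives the pose at the moment of the call.
- env.finish_job(): hands the job in; it is judged then, once.
The state is a dict: "t": time; "qpos": joint angles; "qd": joint speeds; "effort": joint torques, N m; "tool_pos": TCP position; "tcp_rot": TCP orientation; "force": force on the tool from outside, world axes, zero at the start; "ft_torque": the same for the moment, N m; "grip_width": finger opening in m; "gripper_force": force on a finger pad.
Only numpy, scipy, OpenCV 4.12 (cv2) and the standard library are available. Lean on these libraries where they do the work, as an engineer would, in place of code of your own. Each camera call takes 0.05 s, during which the arm holds its last target. There are 200 camera calls.

## Working session

There is one attempt and no reset: what is moved stays moved. The work goes in short steps, Python scripts to look and compute and a tool call to move; the robot and the scene stay as the last step left them, time stands still between calls to the robot, and variables do not carry over. Pictures are saved under pics/ and viewed, at most 10 in all, crops included, and the job is handed in when it is done.

Besides the shell and the picture viewer there is one more tool, called after "Call:" in YAML: its name, and indented under it one key for each argument. step_arm: Moves the arm, as the interface text tells. Its arguments: {"type":"object","properties":{"deltas":{"type":"array","items":{"type":"object","properties":{"wx":{"type":"number","minimum":-1,"maximum":1},"wy":{"type":"number","minimum":-1,"maximum":1},"wz":{"type":"number","minimum":-1,"maximum":1},"tx":{"type":"number","minimum":-1,"maximum":1},"ty":{"type":"number","minimum":-1,"maximum":1},"tz":{"type":"number","minimum":-1,"maximum":1},"claw":{"type":"number"}}}},"force":{"type":"number"}},"required":["deltas"]}

```bash
mkdir -p pics; ls
python3 - <<'E'
from plant import env, viewer
import cv2
for n in ("scene","top"):
    cv2.imwrite(f"pics/{n}.png",viewer.capture(n)[:,:,::-1])
    m=viewer.camera_model(n); print(n,m)
print(env.observe())
E
```

```text
pics
scene {'mtx': array([[360.86411516,   0.        , 318.22557105],
       [  0.        , 360.86411516, 204.70904425],
       [  0.        ,   0.        ,   1.        ]]), 'D': array([-0.00749227,  0.        ,  0.        ,  0.        ,  0.        ]), 'R': array([[ 0.88048216, -0.47371389, -0.01860943],
       [-0.28699751, -0.50137075, -0.81624739],
       [ 0.37733751,  0.72403213, -0.57740271]]), 't': array([-0.45235125,  0.21887674,  0.82788488])}
top {'mtx': array([[409.60998592,   0.        , 319.10633289],
       [  0.        , 409.60998592, 201.61075495],
       [  0.        ,   0.        ,   1.        ]]), 'D': array([-0.0036408,  0.       ,  0.       ,  0.       ,  0.       ]), 'R': array([[ 0.00515108, -0.99997597,  0.00464035],
       [-0.97814957, -0.00600301, -0.20781572],
       [ 0.20783858, -0.00346848, -0.97815699]]), 't': array([0.00883429, 0.5321776 , 1.11365075])}
{'t': 0.1, 'qpos': array([-1.34499708,  0.39907567,  0.04505807,  1.53773123, -0.018731  ,
        1.20691997, -0.05071313]), 'qd': array([-0.00050352, -0.00171763, -0.00107772, -0.00392808, -0.00106073,
       -0.00011154,  0.00077592]), 'effort': array([ 4.00063393e-03, -4.76263547e+01,  1.37045480e+00, -2.54949725e+01,
        1.19688583e-02,  4.97144123e-03,  1.04997491e-05]), 'tool_pos': array([0.20722631, 0.61548739, 0.23040529]), 'tcp_rot': array([ 1.61653013e-01,  9.86847288e-01, -8.51301213e-04, -9.03976240e-05]), 'force': array([ 0.24507908,  0.05504534, -0.62076718]), 'ft_torque': array([-0.03397068, -0.01566241,  0.01757056]), 'gripper_force': 0.0, 'grip_width': 0.08505627608601526}
```

View pics/scene.png

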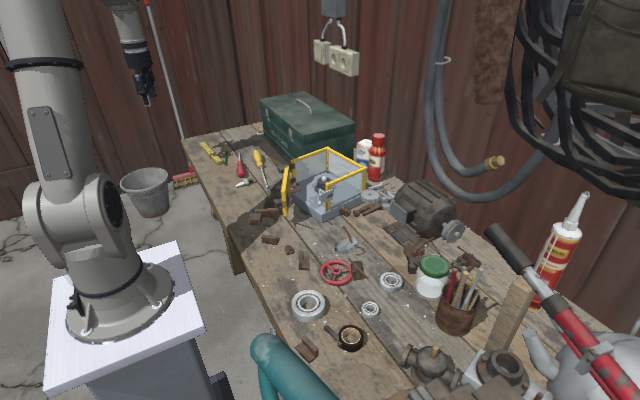

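View pics/top.png

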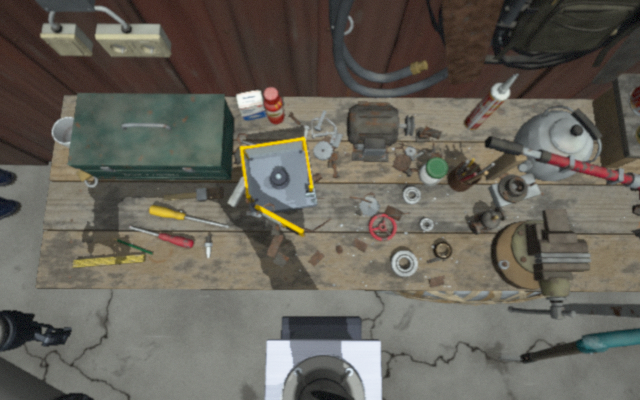

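The scene view shows the stand near (325,185) with its gate ajar. In the top view the stand is at about (279,175), with the gate running from (255,207) to (302,233). There are three rings, at (404,262) large, (412,195) middle and (427,224) small.

```bash
cat > h.py <<'E'
import numpy as np, cv2
from plant import env, viewer
def ray(m,uv):
    p=cv2.undistortPoints(np.array([[uv]],float),m["mtx"],m["D"])[0,0]
    R=np.array(m["R"]); return -R.T@np.array(m["t"]), R.T@np.array([p[0],p[1],1])
def onz(m,uv,z):
    c,d=ray(m,uv); return c+d*(z-c[2])/d[2]
def proj(m,X):
    X=np.atleast_2d(np.array(X,float)); R=np.array(m["R"])
    return cv2.projectPoints(X,cv2.Rodrigues(R)[0],np.array(m["t"],float),m["mtx"],m["D"])[0][:,0]
E
python3 - <<'E'
from h import *
im=cv2.imread("pics/top.png"); m=viewer.camera_model("top")
a=cv2.resize(im[125:245,230:330],None,fx=4,fy=4,interpolation=cv2.INTER_CUBIC)
b=cv2.resize(im[165:285,360:460],None,fx=4,fy=4,interpolation=cv2.INTER_CUBIC)
cv2.imwrite("pics/crop.png",np.hstack([a,b]))
for uv in [(404,262),(412,195),(427,224)]: print(onz(m,uv,.0075))
hsv=cv2.cvtColor(im,cv2.COLOR_BGR2HSV); 
print(onz(m,(279,176),.08), 409/1.1)
E
```

```text
[ 0.3655469  -0.23451519  0.0075    ]
[ 0.56431266 -0.26598704  0.0075    ]
[ 0.47691557 -0.30656444  0.0075    ]
[0.60043344 0.12586262 0.08      ] 371.8181818181818
```

View pics/crop.png

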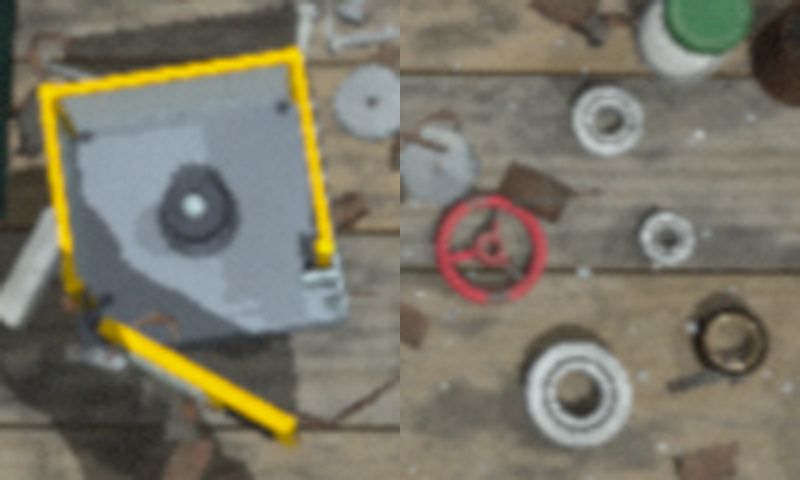

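```bash
cat >> h.py <<'E'
from scipy.spatial.transform import Rotation as Ro
def plan(goal,yaw_y=None):
    """tool-frame deltas (units) to world goal; yaw_y = wanted world angle (deg) of tool y"""
    o=env.observe(); R=Ro.from_quat(o["tcp_rot"]).as_matrix()
    d=R.T@(np.array(goal)-o["tool_pos"])/0.025
    a=np.degrees(np.arctan2(R[1,1],R[0,1]))
    print("t",round(o["t"],2),"tcp",o["tool_pos"].round(4),"yaw_y",a.round(2),"units",d.round(3),
      "wz", None if yaw_y is None else round(float(np.radians(((a-yaw_y+90)%180)-90)/1.5),3))
E
python3 - <<'E'
from h import *
m=viewer.camera_model("wrist"); o=env.observe(); R=Ro.from_quat(o["tcp_rot"]).as_matrix()
c=-m["R"].T@m["t"]; print(R.T@(c-o["tool_pos"]), (m["R"]@R).round(3), m["mtx"])
plan((.56,.12,.33),71)
E
```

```text
[ 0.08122459  0.00080932 -0.14274703] [[-0.     1.    -0.   ]
 [-0.949 -0.    -0.317]
 [-0.317  0.     0.949]] [[342.25148673   0.         315.03407154]
 [  0.         342.25148673 198.49621318]
 [  0.           0.           1.        ]]
t 0.1 tcp [0.2072 0.6155 0.2304] yaw_y 71.39 units [-19.697 -14.288  -3.957] wz 0.005
```

Call:
step_arm:
  deltas:
    - {"tx": -0.98,"ty": -0.71,"tz": -1}
    - {"tx": -0.98,"ty": -0.71,"tz": -1}
    - {"tx": -0.98,"ty": -0.71,"tz": -1}
    - {"tx": -0.98,"ty": -0.71,"tz": -1}
    - {"tx": -0.98,"ty": -0.71}
    - {"tx": -0.98,"ty": -0.71}
    - {"tx": -0.98,"ty": -0.71}
    - {"tx": -0.98,"ty": -0.71}

```text
invalid input
```

Call:
step_arm:
  deltas:
    - {"tx": -0.98,"ty": -0.71}
    - {"tx": -0.98,"ty": -0.71}
    - {"tx": -0.98,"ty": -0.71}
    - {"tx": -0.98,"ty": -0.71}
    - {"tx": -0.98,"ty": -0.71}
    - {"tx": -0.98,"ty": -0.71}
    - {"tx": -0.98,"ty": -0.71}
    - {"tx": -0.98,"ty": -0.71}

```text
invalid input
```

Run:
```python
from h import *
plan((.56,.12,.33),71)
```

```text
t 0.1 tcp [0.2072 0.6155 0.2304] yaw_y 71.39 units [-19.697 -14.288  -3.957] wz 0.005
```

Call:
step_arm:
  deltas:
    - {"wx": 0,"wy": 0,"wz": 0,"tx": -0.98,"ty": -0.71,"tz": -1,"claw": 0}
    - {"wx": 0,"wy": 0,"wz": 0,"tx": -0.98,"ty": -0.71,"tz": -1,"claw": 0}
    - {"wx": 0,"wy": 0,"wz": 0,"tx": -0.98,"ty": -0.71,"tz": -1,"claw": 0}
    - {"wx": 0,"wy": 0,"wz": 0,"tx": -0.98,"ty": -0.71,"tz": -1,"claw": 0}
    - {"wx": 0,"wy": 0,"wz": 0,"tx": -0.98,"ty": -0.71,"tz": 0,"claw": 0}
    - {"wx": 0,"wy": 0,"wz": 0,"tx": -0.98,"ty": -0.71,"tz": 0,"claw": 0}
    - {"wx": 0,"wy": 0,"wz": 0,"tx": -0.98,"ty": -0.71,"tz": 0,"claw": 0}
    - {"wx": 0,"wy": 0,"wz": 0,"tx": -0.98,"ty": -0.71,"tz": 0,"claw": 0}

```text
t: 0.77
tool_pos: [0.3484, 0.4174, 0.3311]
tcp_rot: [0.162, 0.987, -0.0, -0.0]
force: [0.2, -0.2, 0.5]
grip_width: 0.0851
gripper_force: 0.0
```

Call:
step_arm:
  deltas:
    - {"wx": 0,"wy": 0,"wz": 0,"tx": -0.98,"ty": -0.71,"tz": 0,"claw": 0}
    - {"wx": 0,"wy": 0,"wz": 0,"tx": -0.98,"ty": -0.71,"tz": 0,"claw": 0}
    - {"wx": 0,"wy": 0,"wz": 0,"tx": -0.98,"ty": -0.71,"tz": 0,"claw": 0}
    - {"wx": 0,"wy": 0,"wz": 0,"tx": -0.98,"ty": -0.71,"tz": 0,"claw": 0}
    - {"wx": 0,"wy": 0,"wz": 0,"tx": -0.98,"ty": -0.71,"tz": 0,"claw": 0}
    - {"wx": 0,"wy": 0,"wz": 0,"tx": -0.98,"ty": -0.71,"tz": 0,"claw": 0}
    - {"wx": 0,"wy": 0,"wz": 0,"tx": -0.98,"ty": -0.71,"tz": 0,"claw": 0}
    - {"wx": 0,"wy": 0,"wz": 0,"tx": -0.98,"ty": -0.71,"tz": 0,"claw": 0}

```text
t: 1.43
tool_pos: [0.4887, 0.2204, 0.331]
tcp_rot: [0.162, 0.987, -0.0, -0.0]
force: [-0.2, 0.6, -0.7]
grip_width: 0.0854
gripper_force: 0.0
```

Run:
```python
from h import *
plan((.56,.12,.33),71)
```

```text
t 1.43 tcp [0.4887 0.2204 0.331 ] yaw_y 71.4 units [-3.985 -2.895  0.039] wz 0.005
```

Call:
step_arm:
  deltas:
    - {"wx": 0,"wy": 0,"wz": 0,"tx": -0.98,"ty": -0.71,"tz": 0,"claw": 0}
    - {"wx": 0,"wy": 0,"wz": 0,"tx": -0.98,"ty": -0.71,"tz": 0,"claw": 0}
    - {"wx": 0,"wy": 0,"wz": 0,"tx": -0.98,"ty": -0.71,"tz": 0,"claw": 0}
    - {"wx": 0,"wy": 0,"wz": 0,"tx": -0.98,"ty": -0.71,"tz": 0,"claw": 0}
    - {"wx": 0,"wy": 0,"wz": 0,"tx": 0,"ty": 0,"tz": 0,"claw": 0}

```text
t: 1.85
tool_pos: [0.5611, 0.1155, 0.331]
tcp_rot: [0.167, 0.986, -0.002, 0.001]
force: [0.4, -0.1, 0.9]
grip_width: 0.0852
gripper_force: 0.0
```

Run:
```python
from h import *
import pickle
m=viewer.camera_model("wrist"); im=viewer.capture("wrist")[:,:,::-1].copy()
pickle.dump(m,open("w1.pkl","wb")); cv2.imwrite("pics/w1.png",im)
```

```text
(no output)
```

View pics/w1.png

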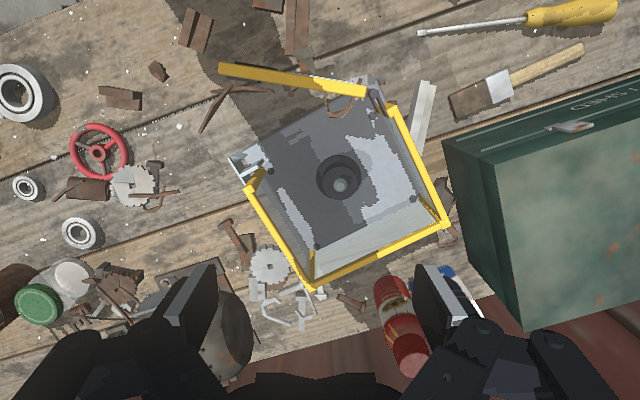

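The wrist view shows the stub at (340,184), frame-top corners near (448,225), (311,288), (248,185) and (390,106), and the gate from the hinge at (372,95) to its free end at (219,70). The middle-sized bearing is at (81,232).

Run:
```python
from h import *
import pickle
m=pickle.load(open("w1.pkl","rb")); im=cv2.imread("pics/w1.png"); mt=viewer.camera_model("top")
hsv=cv2.cvtColor(im,cv2.COLOR_BGR2HSV)
# bright stub top
g=hsv[170:200,325:355]; b=((g[...,2]>110)).astype('uint8')
n,_,st,ce=cv2.connectedComponentsWithStats(b); i=1+st[1:,4].argmax(); uv=ce[i]+[325,170]; print("stub",uv,st[i])
print("stub w",onz(m,uv,.08),"top",onz(mt,(278.25,176.25),.08))
for n_,uv in dict(BL=(448,225),BR=(311,288),FR=(248,185),FL=(390,106),gf1=(219,64),gf2=(219,76),gh=(365,90)).items(): print(n_,onz(m,uv,.121)[:2].round(4))
# bearing
x0,y0=50,205; g=hsv[y0:262,x0:112]; b=((g[...,1]<40)&(g[...,2]>130)).astype('uint8')
n,_,st,ce=cv2.connectedComponentsWithStats(b); i=1+st[1:,4].argmax(); c=np.array(st[i][:2])+st[i][2:4]/2+[x0,y0]
print(st[i],c, onz(m,c,.012), onz(mt,(411.75,195),.012))
y=cv2.inRange(hsv,(20,150,120),(32,255,255)); c,_=cv2.findContours(y,cv2.RETR_EXTERNAL,cv2.CHAIN_APPROX_NONE)
for k in c:
  if cv2.contourArea(k)>300:
    r=cv2.minAreaRect(k); print(r); print([onz(m,p,.121)[:2].round(4) for p in cv2.boxPoints(r)])
plan((0.5643,-.266,.2),41)
```

```text
stub [338.83168317 185.44554455] [  9   9  11  13 101]
stub w [0.60303306 0.13100382 0.08      ] top [0.59968663 0.12796636 0.08      ]
BL [0.6747 0.2337]
BR [0.7012 0.0616]
FR [0.5582 0.0403]
FL [0.5288 0.2062]
gf1 [0.4362 0.0608]
gf2 [0.4463 0.0563]
gh [0.5059 0.1869]
[   0    0   62   51 1728] [ 81.  230.5] [ 0.5636645  -0.25648717  0.012     ] [ 0.56326915 -0.26417748  0.012     ]
((344.12615966796875, 198.80674743652344), (139.0799560546875, 174.32431030273438), 64.6726303100586)
[array([0.5418, 0.0329]), array([0.523, 0.211]), array([0.6757, 0.2388]), array([0.7095, 0.0383])]
((291.770263671875, 79.37837219238281), (149.27427673339844, 12.329923629760742), 9.462322235107422)
[array([0.4433, 0.0557]), array([0.4338, 0.0621]), array([0.5024, 0.1894]), array([0.5128, 0.1842])]
t 1.9 tcp [0.5597 0.1189 0.3308] yaw_y 70.98 units [ -5.191 -14.485   5.269] wz 0.349
```

Call:
step_arm:
  deltas:
    - {"wx": 0,"wy": 0,"wz": 0,"tx": -0.35,"ty": -0.97,"tz": 0,"claw": 0}
    - {"wx": 0,"wy": 0,"wz": 0,"tx": -0.35,"ty": -0.97,"tz": 0,"claw": 0}
    - {"wx": 0,"wy": 0,"wz": 0,"tx": -0.35,"ty": -0.97,"tz": 0,"claw": 0}
    - {"wx": 0,"wy": 0,"wz": 0,"tx": -0.35,"ty": -0.97,"tz": 0,"claw": 0}
    - {"wx": 0,"wy": 0,"wz": 0,"tx": -0.35,"ty": -0.97,"tz": 0,"claw": 0}
    - {"wx": 0,"wy": 0,"wz": 0,"tx": -0.35,"ty": -0.97,"tz": 0,"claw": 0}
    - {"wx": 0,"wy": 0,"wz": 0,"tx": -0.35,"ty": -0.97,"tz": 0,"claw": 0}
    - {"wx": 0,"wy": 0,"wz": 0,"tx": -0.35,"ty": -0.97,"tz": 0,"claw": 0}

```text
t: 2.57
tool_pos: [0.5626, -0.0825, 0.331]
tcp_rot: [0.161, 0.987, 0.001, -0.0]
force: [0.2, 0.1, -0.9]
grip_width: 0.0858
gripper_force: 0.0
```

Call:
step_arm:
  deltas:
    - {"wx": 0,"wy": 0,"wz": 0,"tx": -0.35,"ty": -0.97,"tz": 0,"claw": 0}
    - {"wx": 0,"wy": 0,"wz": 0,"tx": -0.35,"ty": -0.97,"tz": 0,"claw": 0}
    - {"wx": 0,"wy": 0,"wz": 0,"tx": -0.35,"ty": -0.97,"tz": 0,"claw": 0}
    - {"wx": 0,"wy": 0,"wz": 0,"tx": -0.35,"ty": -0.97,"tz": 0,"claw": 0}
    - {"wx": 0,"wy": 0,"wz": 0,"tx": -0.35,"ty": -0.97,"tz": 0,"claw": 0}
    - {"wx": 0,"wy": 0,"wz": 0,"tx": -0.35,"ty": -0.97,"tz": 0,"claw": 0}
    - {"wx": 0,"wy": 0,"wz": 0,"tx": -0.35,"ty": -0.97,"tz": 0,"claw": 0}

```text
t: 3.15
tool_pos: [0.5671, -0.2629, 0.3308]
tcp_rot: [0.161, 0.987, 0.001, -0.0]
force: [0.5, -0.1, 0.1]
grip_width: 0.0854
gripper_force: 0.0
```

Call:
step_arm:
  deltas:
    - {"wx": 0,"wy": 0,"wz": 0.07,"tx": 0,"ty": 0,"tz": 1,"claw": 0}
    - {"wx": 0,"wy": 0,"wz": 0.07,"tx": 0,"ty": 0,"tz": 1,"claw": 0}
    - {"wx": 0,"wy": 0,"wz": 0.07,"tx": 0,"ty": 0,"tz": 1,"claw": 0}
    - {"wx": 0,"wy": 0,"wz": 0.07,"tx": 0,"ty": 0,"tz": 1,"claw": 0}
    - {"wx": 0,"wy": 0,"wz": 0.07,"tx": 0,"ty": 0,"tz": 1,"claw": 0}
    - {"wx": 0,"wy": 0,"wz": 0,"tx": 0,"ty": 0,"tz": 1,"claw": 0}
    - {"wx": 0,"wy": 0,"wz": 0,"tx": 0,"ty": 0,"tz": 0.5,"claw": 0}
    - {"wx": 0,"wy": 0,"wz": 0,"tx": 0,"ty": 0,"tz": 0,"claw": 0}

```text
t: 3.82
tool_pos: [0.5652, -0.2607, 0.1652]
tcp_rot: [0.411, 0.911, 0.0, -0.003]
force: [-0.9, -0.5, 0.5]
grip_width: 0.0855
gripper_force: 0.0
```

Run:
```python
from h import *
import pickle
m=viewer.camera_model("wrist"); im=viewer.capture("wrist")[:,:,::-1].copy()
pickle.dump(m,open("w2.pkl","wb")); cv2.imwrite("pics/w2.png",im)
plan((.564,-.262,.1),41); print(proj(m,[.564,-.262,.0075]))
```

```text
t 3.87 tcp [ 0.5664 -0.2619  0.1675] yaw_y 41.4 units [ 0.052 -0.074  2.7  ] wz 0.005
[[312.54529671 180.35617635]]
```

View pics/w2.png

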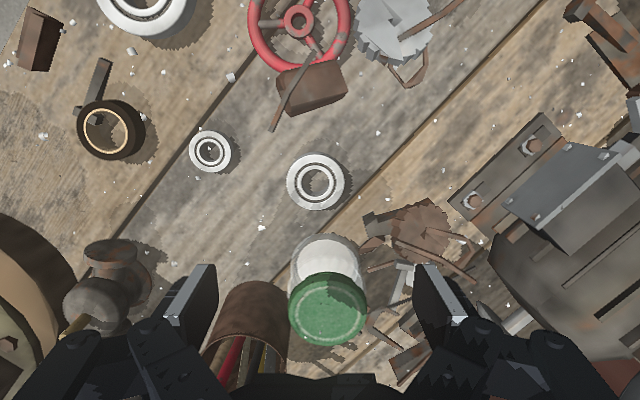

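The wrist view shows the bearing at (316,181). The jar stands just behind it, with its lid at (328,312), so I need the jar's height and clearance.

```bash
cat >> h.py <<'E'
def tri(obs):
    A=np.zeros((3,3)); b=np.zeros(3)
    for m,uv in obs:
        c,d=ray(m,uv); d/=np.linalg.norm(d); P=np.eye(3)-np.outer(d,d); A+=P; b+=P@c
    return np.linalg.solve(A,b)
E
python3 - <<'E'
from h import *
import pickle
m1=pickle.load(open("w1.pkl","rb")); m=pickle.load(open("w2.pkl","rb")); mt=viewer.camera_model("top"); im=cv2.imread("pics/w2.png")
print("lid",tri([(m1,(38,303)),(m,(328,312)),(mt,(434.5,169))]), "jar base front",onz(m,(320,238),.02), "lid front",onz(m,(328,275),.07))
x0,y0=275,140; g=cv2.cvtColor(im,cv2.COLOR_BGR2HSV)[y0:220,x0:360]
b=((g[...,1]<35)&(g[...,2]>120)).astype('uint8')
n,_,st,ce=cv2.connectedComponentsWithStats(b); i=1+st[1:,4].argmax(); print(st[i],ce[i]+[x0,y0])
k,_=cv2.findContours((_==i).astype('uint8'),cv2.RETR_EXTERNAL,cv2.CHAIN_APPROX_NONE); e=cv2.fitEllipse(max(k,key=cv2.contourArea)); c=np.array(e[0])+[x0,y0]; print(e,c,onz(m,c,.009),tri([(m1,(81.5,232.5)),(m,c)]))
P=onz(m,c,.009); plan((P[0],P[1],.1),41)
E
```

```text
lid [ 0.62668974 -0.31599859  0.08250066] jar base front [ 0.60326599 -0.29614707  0.02      ] lid front [ 0.61365102 -0.29914125  0.07      ]
[   0    0   85   80 3552] [311.14189189 173.32629505]
((34.58649444580078, 36.70555877685547), (73.34175109863281, 94.01900482177734), 55.87152099609375) [309.58649445 176.70555878] [ 0.55949702 -0.26089461  0.009     ] [ 0.56367015 -0.26122749  0.00732451]
t 3.87 tcp [ 0.5664 -0.2619  0.1675] yaw_y 41.4 units [ 0.204 -0.18   2.701] wz 0.005
```

Call:
step_arm:
  deltas:
    - {"wx": 0,"wy": 0,"wz": 0,"tx": 0,"ty": 0.05,"tz": 1,"claw": 0}
    - {"wx": 0,"wy": 0,"wz": 0,"tx": 0,"ty": 0,"tz": 1,"claw": 0}
    - {"wx": 0,"wy": 0,"wz": 0,"tx": 0,"ty": 0,"tz": 1,"claw": 0}
    - {"wx": 0,"wy": 0,"wz": 0,"tx": 0,"ty": 0,"tz": 1,"claw": 0}
    - {"wx": 0,"wy": 0,"wz": 0,"tx": 0,"ty": 0,"tz": 0.8,"claw": 0}
    - {"wx": 0,"wy": 0,"wz": 0,"tx": 0,"ty": 0,"tz": 0,"claw": 0}

```text
t: 4.37
tool_pos: [0.5667, -0.261, 0.0466]
tcp_rot: [0.412, 0.911, 0.0, -0.002]
force: [-1.0, 0.7, -0.1]
grip_width: 0.0854
gripper_force: 0.0
```

Run:
```python
from h import *
m=viewer.camera_model("wrist"); im=viewer.capture("wrist")[:,:,::-1].copy()
cv2.imwrite("pics/w3.png",im); o=env.observe(); print(proj(m,[.566,-.26,.012]))
plan((.566,-.26,.001),41)
```

```text
[[313.83727609 234.4176296 ]]
t 4.42 tcp [ 0.5678 -0.262   0.0487] yaw_y 41.35 units [ 0.105 -0.003  1.906] wz 0.004
```

View pics/w3.png

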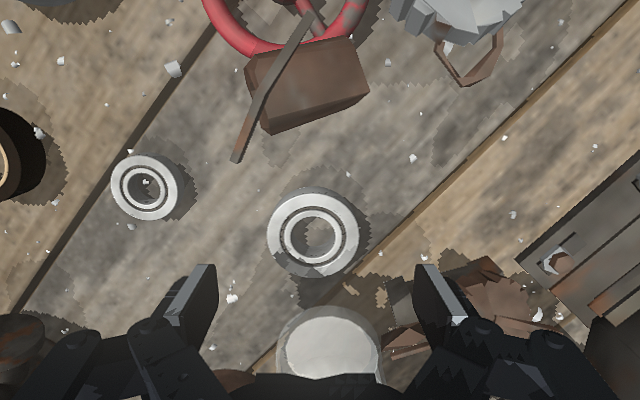

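Bearing centre at (314,232), within about 1.5 mm of the prediction. The scrap at (440,280) lies just outside the finger's path, so I'll part-close the fingers while descending.

Call:
step_arm:
  deltas:
    - {"wx": 0,"wy": 0,"wz": 0,"tx": 0.14,"ty": 0,"tz": 0,"claw": 0.22}
    - {"wx": 0,"wy": 0,"wz": 0,"tx": 0,"ty": 0,"tz": 0.6,"claw": 0.22}
    - {"wx": 0,"wy": 0,"wz": 0,"tx": 0,"ty": 0,"tz": 0.7,"claw": 0.22}
    - {"wx": 0,"wy": 0,"wz": 0,"tx": 0,"ty": 0,"tz": 0.5,"claw": 0.22}
    - {"wx": 0,"wy": 0,"wz": 0,"tx": 0,"ty": 0,"tz": 0,"claw": 0.22}

```text
t: 4.83
tool_pos: [0.5651, -0.2591, 0.0031]
tcp_rot: [0.412, 0.911, 0.0, -0.001]
force: [-0.9, 0.4, 0.7]
grip_width: 0.0668
gripper_force: 0.0
```

Call:
step_arm:
  deltas:
    - {"wx": 0,"wy": 0,"wz": 0,"tx": 0,"ty": 0,"tz": 0,"claw": 0.5}
    - {"wx": 0,"wy": 0,"wz": 0,"tx": 0,"ty": 0,"tz": 0,"claw": 0.6}
    - {"wx": 0,"wy": 0,"wz": 0,"tx": 0,"ty": 0,"tz": 0,"claw": 0.6}
    - {"wx": 0,"wy": 0,"wz": 0,"tx": 0,"ty": 0,"tz": 0,"claw": 0.6}
    - {"wx": 0,"wy": 0,"wz": 0,"tx": 0,"ty": 0,"tz": 0,"claw": 0.6}
    - {"wx": 0,"wy": 0,"wz": 0,"tx": 0,"ty": 0,"tz": 0,"claw": 0.6}
  force: 40

```text
t: 5.33
tool_pos: [0.5664, -0.2606, 0.0054]
tcp_rot: [0.412, 0.911, 0.0, 0.001]
force: [-1.4, -0.7, 6.4]
grip_width: 0.0492
gripper_force: 42.1
```

Call:
step_arm:
  deltas:
    - {"wx": 0,"wy": 0,"wz": 0,"tx": 0,"ty": 0,"tz": -0.2,"claw": 0.7}
    - {"wx": 0,"wy": 0,"wz": 0,"tx": 0,"ty": 0,"tz": -0.5,"claw": 0.7}
    - {"wx": 0,"wy": 0,"wz": 0,"tx": 0,"ty": 0,"tz": -1,"claw": 0.7}
    - {"wx": 0,"wy": 0,"wz": 0,"tx": 0,"ty": 0,"tz": -1,"claw": 0.7}
    - {"wx": 0,"wy": 0,"wz": 0,"tx": 0,"ty": 0,"tz": -1,"claw": 0.7}
    - {"wx": 0,"wy": 0,"wz": 0,"tx": 0,"ty": 0,"tz": 0,"claw": 0.7}
  force: 50

```text
t: 5.83
tool_pos: [0.5688, -0.2621, 0.1023]
tcp_rot: [0.412, 0.911, 0.0, 0.005]
force: [1.0, -1.5, -1.3]
grip_width: 0.049
gripper_force: 52.1
```

Run:
```python
from h import *
import pickle
m=viewer.camera_model("wrist"); im=viewer.capture("wrist")[:,:,::-1].copy(); pickle.dump(m,open("w4.pkl","wb"))
cv2.imwrite("pics/w4.png",im); o=env.observe(); R=Ro.from_quat(o["tcp_rot"]).as_matrix(); print(o["tool_pos"],o["tcp_rot"],o["grip_width"],o["force"])
for dz in (0,-.01): print(proj(m,o["tool_pos"]+R@[0,0,dz]))
```

```text
[ 0.56761415 -0.26116033  0.09993116] [4.12259942e-01 9.11059916e-01 3.12987084e-04 3.38686183e-03] 0.04893763658400568 [ 0.27448353  0.09710037 -1.82900132]
[[312.74022689 261.69253025]]
[[312.6321591  272.67233599]]
```

View pics/w4.png

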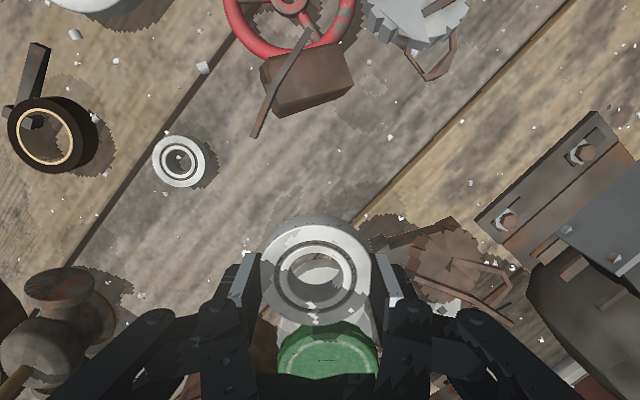

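The bearing is held flat, with its top face at about (316,269) and its sides on the pads at columns 262 and 371.

Run:
```python
from h import *
import pickle
m=pickle.load(open("w4.pkl","rb")); g=cv2.imread("pics/w4.png"); h=cv2.cvtColor(g,cv2.COLOR_BGR2HSV)
print("col316 rows205-330 step2:",[f"{r}:{h[r,316,2]}/{h[r,316,1]}" for r in range(206,330,2)])
print("row260:",[f"{c}:{h[260,c,2]}" for c in range(256,380,3)])
o=env.observe(); R=Ro.from_quat(o["tcp_rot"]).as_matrix()
# predicted outlines of held ring if centred, top 11 mm above TCP
for r in (.026,.0225,.01):
  for zt in (-.011,.004):
    c=o["tool_pos"]; print(r,zt,proj(m,[c+R@[s*r if a else 0,0 if a else s*r,zt] for a in (0,1) for s in (-1,1)]).round(0).tolist())
```

```text
col316 rows205-330 step2: ['206:115/29', '208:115/29', '210:114/29', '212:116/31', '214:115/7', '216:122/2', '218:129/6', '220:132/6', '222:135/4', '224:139/6', '226:231/3', '228:227/3', '230:225/3', '232:224/2', '234:224/3', '236:223/2', '238:226/3', '240:151/8', '242:97/32', '244:102/10', '246:215/5', '248:198/6', '250:197/5', '252:191/5', '254:99/23', '256:70/51', '258:104/69', '260:115/20', '262:117/26', '264:119/15', '266:123/10', '268:211/7', '270:198/10', '272:199/10', '274:197/8', '276:195/9', '278:195/8', '280:194/8', '282:198/10', '284:127/8', '286:78/7', '288:79/6', '290:78/7', '292:80/13', '294:80/6', '296:80/10', '298:84/6', '300:82/9', '302:104/10', '304:121/8', '306:168/8', '308:113/7', '310:100/23', '312:110/7', '314:110/7', '316:192/4', '318:201/5', '320:164/6', '322:211/5', '324:180/6', '326:65/43', '328:55/65']
row260: ['256:56', '259:47', '262:200', '265:84', '268:131', '271:177', '274:179', '277:156', '280:61', '283:112', '286:224', '289:207', '292:204', '295:131', '298:149', '301:123', '304:111', '307:119', '310:116', '313:122', '316:115', '319:112', '322:119', '325:121', '328:122', '331:116', '334:93', '337:232', '340:222', '343:220', '346:145', '349:125', '352:166', '355:204', '358:197', '361:195', '364:192', '367:190', '370:129', '373:51', '376:66', '379:123']
0.026 -0.011 [[254.0, 274.0], [371.0, 274.0], [313.0, 322.0], [312.0, 220.0]]
0.026 0.004 [[260.0, 258.0], [366.0, 258.0], [313.0, 303.0], [313.0, 208.0]]
0.0225 -0.011 [[262.0, 274.0], [363.0, 274.0], [313.0, 316.0], [312.0, 228.0]]
0.0225 0.004 [[267.0, 258.0], [359.0, 258.0], [313.0, 297.0], [313.0, 215.0]]
0.01 -0.011 [[290.0, 274.0], [335.0, 274.0], [313.0, 293.0], [313.0, 254.0]]
0.01 0.004 [[292.0, 258.0], [333.0, 258.0], [313.0, 276.0], [313.0, 239.0]]
```

Call:
step_arm:
  deltas:
    - {"wx": 0,"wy": 0,"wz": -0.075,"tx": 0,"ty": 0,"tz": -1,"claw": 0.7}
    - {"wx": 0,"wy": 0,"wz": -0.075,"tx": 0,"ty": 0,"tz": -1,"claw": 0.7}
    - {"wx": 0,"wy": 0,"wz": -0.075,"tx": 0,"ty": 0,"tz": -1,"claw": 0.7}
    - {"wx": 0,"wy": 0,"wz": -0.075,"tx": 0,"ty": 0,"tz": -1,"claw": 0.7}
    - {"wx": 0,"wy": 0,"wz": -0.075,"tx": 0,"ty": 0,"tz": 0,"claw": 0.7}
    - {"wx": 0,"wy": 0,"wz": -0.075,"tx": 0,"ty": 0,"tz": 0,"claw": 0.7}
    - {"wx": 0,"wy": 0,"wz": -0.075,"tx": 0,"ty": 0,"tz": 0,"claw": 0.7}
    - {"wx": 0,"wy": 0,"wz": -0.075,"tx": 0,"ty": 0,"tz": 0,"claw": 0.7}

```text
t: 6.55
tool_pos: [0.5648, -0.2593, 0.1954]
tcp_rot: [-0.028, 1.0, 0.0, -0.001]
force: [-0.0, 0.4, -0.6]
grip_width: 0.049
gripper_force: 52.4
```

Call:
step_arm:
  deltas:
    - {"wx": 0,"wy": 0,"wz": -0.075,"tx": 0,"ty": 0,"tz": 0,"claw": 0.7}
    - {"wx": 0,"wy": 0,"wz": 0,"tx": 0,"ty": 0,"tz": 0,"claw": 0.7}

```text
t: 6.72
tool_pos: [0.5647, -0.2594, 0.1953]
tcp_rot: [-0.082, 0.997, 0.001, -0.001]
force: [-0.1, -0.2, -1.5]
grip_width: 0.0491
gripper_force: 52.4
```

Run:
```python
from h import *
plan((.602,.13,.2),98.8); print(env.observe()["tcp_rot"],env.observe()["grip_width"])
```

```text
t 6.72 tcp [ 0.5647 -0.2594  0.1953] yaw_y 99.43 units [-4.023 15.123 -0.172] wz 0.007
[-8.21878921e-02  9.96616281e-01  6.90410392e-04 -8.13642657e-04] 0.04908929192089875
```

Call:
step_arm:
  deltas:
    - {"wx": 0,"wy": 0,"wz": 0,"tx": -0.25,"ty": 0.945,"tz": 0,"claw": 0.7}
    - {"wx": 0,"wy": 0,"wz": 0,"tx": -0.25,"ty": 0.945,"tz": 0,"claw": 0.7}
    - {"wx": 0,"wy": 0,"wz": 0,"tx": -0.25,"ty": 0.945,"tz": 0,"claw": 0.7}
    - {"wx": 0,"wy": 0,"wz": 0,"tx": -0.25,"ty": 0.945,"tz": 0,"claw": 0.7}
    - {"wx": 0,"wy": 0,"wz": 0,"tx": -0.25,"ty": 0.945,"tz": 0,"claw": 0.7}
    - {"wx": 0,"wy": 0,"wz": 0,"tx": -0.25,"ty": 0.945,"tz": 0,"claw": 0.7}
    - {"wx": 0,"wy": 0,"wz": 0,"tx": -0.25,"ty": 0.945,"tz": 0,"claw": 0.7}
    - {"wx": 0,"wy": 0,"wz": 0,"tx": -0.25,"ty": 0.945,"tz": 0,"claw": 0.7}

```text
t: 7.38
tool_pos: [0.5836, -0.064, 0.1956]
tcp_rot: [-0.08, 0.997, 0.0, -0.001]
force: [-0.1, -0.3, -1.8]
grip_width: 0.049
gripper_force: 52.4
```

Call:
step_arm:
  deltas:
    - {"wx": 0,"wy": 0,"wz": 0,"tx": -0.25,"ty": 0.945,"tz": 0,"claw": 0.7}
    - {"wx": 0,"wy": 0,"wz": 0,"tx": -0.25,"ty": 0.945,"tz": 0,"claw": 0.7}
    - {"wx": 0,"wy": 0,"wz": 0,"tx": -0.25,"ty": 0.945,"tz": 0,"claw": 0.7}
    - {"wx": 0,"wy": 0,"wz": 0,"tx": -0.25,"ty": 0.945,"tz": 0,"claw": 0.7}
    - {"wx": 0,"wy": 0,"wz": 0,"tx": -0.25,"ty": 0.945,"tz": 0,"claw": 0.7}
    - {"wx": 0,"wy": 0,"wz": 0,"tx": -0.25,"ty": 0.945,"tz": 0,"claw": 0.7}
    - {"wx": 0,"wy": 0,"wz": 0,"tx": 0.75,"ty": 0.945,"tz": 0,"claw": 0.7}
    - {"wx": 0,"wy": 0,"wz": 0,"tx": 0.7,"ty": 0.945,"tz": 0,"claw": 0.7}

```text
t: 8.05
tool_pos: [0.5541, 0.1226, 0.1952]
tcp_rot: [-0.08, 0.997, -0.0, -0.001]
force: [-0.3, -0.6, -1.1]
grip_width: 0.0489
gripper_force: 52.4
```

Call:
step_arm:
  deltas:
    - {"wx": 0,"wy": 0,"wz": 0,"tx": 0,"ty": 0,"tz": 0,"claw": 0.7}
    - {"wx": 0,"wy": 0,"wz": 0,"tx": 0,"ty": 0,"tz": 0,"claw": 0.7}

```text
t: 8.22
tool_pos: [0.5532, 0.1233, 0.1956]
tcp_rot: [-0.082, 0.997, 0.0, -0.001]
force: [-0.1, -0.6, -1.5]
grip_width: 0.049
gripper_force: 52.4
```

Run:
```python
from h import *
import pickle
m=viewer.camera_model("wrist"); o=env.observe(); im=viewer.capture("wrist")[:,:,::-1].copy(); pickle.dump((m,o),open("w5.pkl","wb"))
cv2.imwrite("pics/w5.png",im); plan((.602,.13,.2),98.8); print(proj(m,[[.602,.13,.08],[.602,.13,.067]]))
```

```text
t 8.27 tcp [0.5544 0.1216 0.1959] yaw_y 99.28 units [-1.935  0.024 -0.165] wz 0.006
[[312.53897587 248.37110244]
 [312.62347886 241.62436729]]
```

View pics/w5.png

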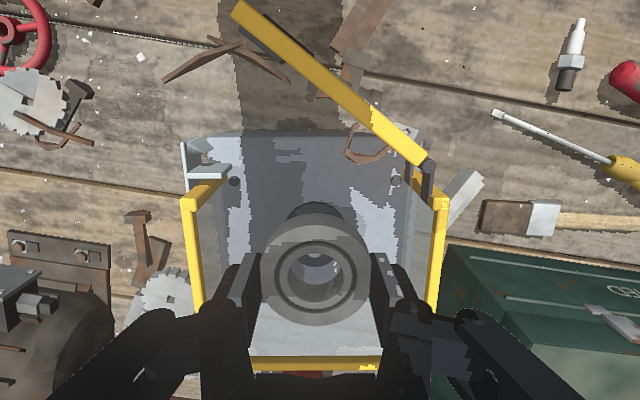

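The held ring's bore is at about (315,272) with the stub glinting through at (317,262). The side frame tops are at columns 190 and 440, the base's front edge at row 133 and the back frame at row 360.

Run:
```python
from h import *
import pickle
m,o=pickle.load(open("w5.pkl","rb")); im=cv2.imread("pics/w5.png"); h=cv2.cvtColor(im,cv2.COLOR_BGR2HSV)
y=cv2.inRange(h,(20,150,120),(32,255,255))>0
C=[]
for r in range(214,250,6):
    L=[c for c in range(170,260) if y[r,c]]; Rr=[c for c in range(400,460) if y[r,c]]
    a=onz(m,(min(L),r),.121); b=onz(m,(max(Rr)+1,r),.121); C.append(((a+b)/2)[:2]); print(r,min(L),max(L),min(Rr),max(Rr),a[:2].round(4),b[:2].round(4),np.linalg.norm(a-b).round(4))
col=[r for r in range(340,385) if y[r,320]]; print("back bar rows",col[:1],col[-1:])
for c in (290,320,350):
    v=h[100:160,c,2].astype(int); s=h[100:160,c,1]; k=np.abs(np.diff(v)).argmax()+100; print(c,k,onz(m,(c,k),.035)[:2],"back",onz(m,(c,col[0]),.121)[:2])
print(np.array(C).round(4))
print("col316",[f"{r}:{h[r,316,2]}" for r in range(196,320,2)])
R=Ro.from_quat(o["tcp_rot"]).as_matrix();c=o["tool_pos"]
for r in (.026,.01): print(r,proj(m,[c+R@[s*r,0,-.011] for s in (1,-1)]).round(0).tolist(),proj(m,[c+R@[s*r,0,.004] for s in (1,-1)]).round(0).tolist())
```

```text
214 181 191 437 447 [0.5707 0.0341] [0.5411 0.2141] 0.1824
220 182 192 436 447 [0.5751 0.035 ] [0.5453 0.2154] 0.1828
226 183 193 436 446 [0.5794 0.0359] [0.5498 0.2159] 0.1825
232 184 194 432 445 [0.5839 0.0367] [0.5543 0.2165] 0.1822
238 185 194 431 444 [0.5884 0.0376] [0.5588 0.2171] 0.1819
244 186 195 431 444 [0.5929 0.0385] [0.5633 0.2185] 0.1824
back bar rows [363] [369]
290 149 [0.53072637 0.0977552 ] back [0.68552363 0.12548205]
320 136 [0.51499572 0.122232  ] back [0.681596 0.149264]
350 126 [0.50212355 0.14665717] back [0.67774296 0.17307169]
[[0.5559 0.1241]
 [0.5602 0.1252]
 [0.5646 0.1259]
 [0.5691 0.1266]
 [0.5736 0.1274]
 [0.5781 0.1285]]
col316 ['196:116', '198:117', '200:123', '202:47', '204:75', '206:69', '208:72', '210:74', '212:67', '214:92', '216:92', '218:95', '220:96', '222:97', '224:96', '226:153', '228:144', '230:144', '232:143', '234:141', '236:140', '238:146', '240:90', '242:60', '244:76', '246:112', '248:99', '250:98', '252:91', '254:139', '256:136', '258:69', '260:74', '262:75', '264:73', '266:72', '268:118', '270:119', '272:119', '274:117', '276:118', '278:118', '280:120', '282:120', '284:108', '286:79', '288:79', '290:78', '292:80', '294:81', '296:82', '298:87', '300:84', '302:120', '304:133', '306:130', '308:122', '310:71', '312:80', '314:136', '316:129', '318:131']
0.026 [[314.0, 223.0], [314.0, 326.0]] [[314.0, 211.0], [314.0, 307.0]]
0.01 [[314.0, 258.0], [314.0, 297.0]] [[314.0, 242.0], [314.0, 279.0]]
```

Call:
step_arm:
  deltas:
    - {"wx": 0,"wy": 0,"wz": 0,"tx": -0.97,"ty": 0.1,"tz": 0,"claw": 0.7}
    - {"wx": 0,"wy": 0,"wz": 0,"tx": -1,"ty": 0,"tz": 0,"claw": 0.7}
    - {"wx": 0,"wy": 0,"wz": 0,"tx": 0,"ty": 0,"tz": 1,"claw": 0.7}
    - {"wx": 0,"wy": 0,"wz": 0,"tx": 0,"ty": 0,"tz": 1,"claw": 0.7}
    - {"wx": 0,"wy": 0,"wz": 0,"tx": 0,"ty": 0,"tz": 1,"claw": 0.7}
    - {"wx": 0,"wy": 0,"wz": 0,"tx": 0,"ty": 0,"tz": 0.8,"claw": 0.7}
    - {"wx": 0,"wy": 0,"wz": 0,"tx": 0,"ty": 0,"tz": 0.2,"claw": 0.7}
    - {"wx": 0,"wy": 0,"wz": 0,"tx": 0,"ty": 0,"tz": 0,"claw": 0.7}

```text
t: 8.93
tool_pos: [0.6022, 0.1301, 0.0944]
tcp_rot: [-0.08, 0.997, -0.001, -0.002]
force: [0.2, 0.1, -0.5]
grip_width: 0.0488
gripper_force: 52.4
```

Run:
```python
from h import *
import pickle
m=viewer.camera_model("wrist"); o=env.observe(); im=viewer.capture("wrist")[:,:,::-1].copy(); pickle.dump((m,o),open("w6.pkl","wb"))
cv2.imwrite("pics/w6.png",cv2.resize(im[190:340,235:395],None,fx=4,fy=4,interpolation=cv2.INTER_CUBIC)); cv2.imwrite("pics/w6full.png",im)
plan((.6025,.132,.095),98.8); print(o["tcp_rot"],o["force"]); print(proj(m,[[.6025,.132,.08],[.6025,.132,.067]]))
R=Ro.from_quat(o["tcp_rot"]).as_matrix();c=o["tool_pos"]
print(proj(m,[c+R@[0,0,z] for z in (-.011,.004)]))
```

```text
t 8.98 tcp [0.6035 0.1307 0.0961] yaw_y 99.19 units [0.029 0.059 0.046] wz 0.005
[-7.98902636e-02  9.96801605e-01 -8.70608357e-04 -1.82964637e-03] [ 0.16912223  0.10335508 -0.51717902]
[[317.3507252  252.31053537]
 [317.21873645 241.33840293]]
[[313.6189687  277.78050223]
 [313.72177666 261.1253734 ]]
```

View pics/w6.png

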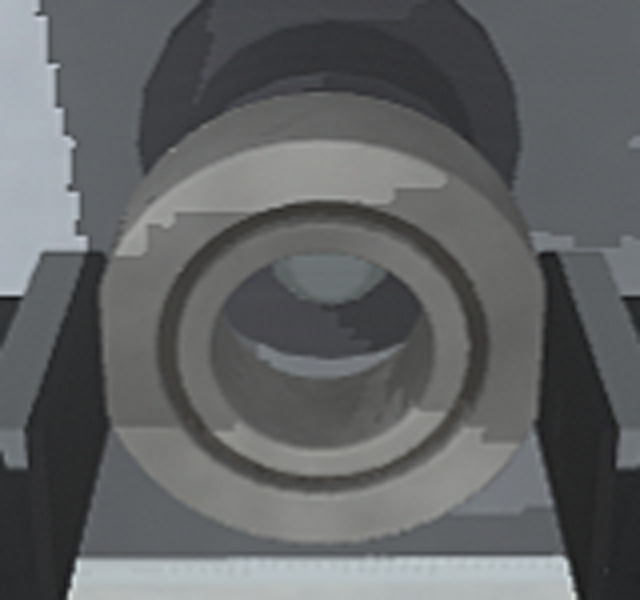

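Crop: the bore's top rim is centred at (324,350), i.e. full (316,277.5). The stub tip spans columns 275–388 with its back edge at row 303, i.e. full (317.8,265.8), and the pedestal is centred near column 330. The stub looks about 1 mm to +ty of the bore.

Run:
```python
from h import *
import pickle
m,o=pickle.load(open("w6.pkl","rb")); R=Ro.from_quat(o["tcp_rot"]).as_matrix(); s=np.array([.6025,.132,0])
f=lambda r,z,sg: ((proj(m,s+[0,0,z]+R[:,0]*r*sg)[0]-[235,190])*4).round(0)
for n,r,z,sg in [("stub top back r6",.006,.08,-1),("r7",.007,.08,-1),("shoulder back",.0085,.075,-1),("ped top front",.022,.067,1),("ped bot front",.022,.035,1)]: print(n,f(r,z,sg))
g=cv2.imread("pics/w6full.png"); v=cv2.cvtColor(g,cv2.COLOR_BGR2GRAY)
print("ped col317",[f"{(r-190)*4}:{v[r,317]}" for r in range(165,226)])
y=(.0085,); print((proj(m,[s+[0,0,.08]+R[:,1]*a for a in(-.0085,-.006,.006,.0085)])[:,0]-235)*4)
```

```text
stub top back r6 [329. 291.]
r7 [329. 298.]
shoulder back [329. 289.]
ped top front [329.  54.]
ped bot front [328. -14.]
ped col317 ['-100:117', '-96:119', '-92:118', '-88:117', '-84:117', '-80:117', '-76:117', '-72:117', '-68:117', '-64:117', '-60:117', '-56:119', '-52:126', '-48:58', '-44:49', '-40:63', '-36:69', '-32:73', '-28:73', '-24:70', '-20:69', '-16:70', '-12:69', '-8:70', '-4:71', '0:69', '4:71', '8:73', '12:74', '16:68', '20:52', '24:53', '28:53', '32:53', '36:53', '40:54', '44:55', '48:53', '52:53', '56:52', '60:53', '64:53', '68:54', '72:63', '76:59', '80:58', '84:59', '88:55', '92:95', '96:93', '100:95', '104:96', '108:98', '112:101', '116:102', '120:101', '124:102', '128:101', '132:101', '136:102', '140:140']
[262.93139884 282.48089225 376.32160115 395.86776366]
```

Call:
step_arm:
  deltas:
    - {"wx": 0,"wy": 0,"wz": 0,"tx": -0.04,"ty": 0.05,"tz": 0.1,"claw": 0.7}
    - {"wx": 0,"wy": 0,"wz": 0,"tx": 0,"ty": 0,"tz": 0.15,"claw": 0.7}
    - {"wx": 0,"wy": 0,"wz": 0,"tx": 0,"ty": 0,"tz": 0.15,"claw": 0.7}
    - {"wx": 0,"wy": 0,"wz": 0,"tx": 0,"ty": 0,"tz": 0.1,"claw": 0.7}
    - {"wx": 0,"wy": 0,"wz": 0,"tx": 0,"ty": 0,"tz": 0.1,"claw": 0.7}
    - {"wx": 0,"wy": 0,"wz": 0,"tx": 0,"ty": 0,"tz": 0,"claw": 0.7}

```text
t: 9.48
tool_pos: [0.6034, 0.1333, 0.0809]
tcp_rot: [-0.081, 0.997, -0.0, -0.0]
force: [-0.2, -0.3, -1.4]
grip_width: 0.0487
gripper_force: 52.4
```

Call:
step_arm:
  deltas:
    - {"wx": 0,"wy": 0,"wz": 0,"tx": 0,"ty": 0,"tz": 0.08,"claw": 0.7}
    - {"wx": 0,"wy": 0,"wz": 0,"tx": 0,"ty": 0,"tz": 0.08,"claw": 0.7}
    - {"wx": 0,"wy": 0,"wz": 0,"tx": 0,"ty": 0,"tz": 0.08,"claw": 0.7}
    - {"wx": 0,"wy": 0,"wz": 0,"tx": 0,"ty": 0,"tz": 0,"claw": 0.7}

```text
t: 9.82
tool_pos: [0.6035, 0.1332, 0.0748]
tcp_rot: [-0.081, 0.997, -0.0, -0.0]
force: [0.7, -0.8, -0.8]
grip_width: 0.0488
gripper_force: 52.4
```

Call:
step_arm:
  deltas:
    - {"wx": 0,"wy": 0,"wz": 0,"tx": 0,"ty": 0,"tz": 0.06,"claw": 0.7}
    - {"wx": 0,"wy": 0,"wz": 0,"tx": 0,"ty": 0,"tz": 0.06,"claw": 0.7}
    - {"wx": 0,"wy": 0,"wz": 0,"tx": 0,"ty": 0,"tz": 0,"claw": 0.7}

```text
t: 10.07
tool_pos: [0.604, 0.1333, 0.0726]
tcp_rot: [-0.081, 0.997, 0.0, 0.0]
force: [-0.9, 0.3, 1.3]
grip_width: 0.0489
gripper_force: 52.6
```

Call:
step_arm:
  deltas:
    - {"wx": 0,"wy": 0,"wz": 0,"tx": 0,"ty": 0,"tz": 0.05,"claw": 0.7}
    - {"wx": 0,"wy": 0,"wz": 0,"tx": 0,"ty": 0,"tz": 0,"claw": 0.7}
    - {"wx": 0,"wy": 0,"wz": 0,"tx": 0,"ty": 0,"tz": 0,"claw": 0.7}

```text
t: 10.32
tool_pos: [0.604, 0.1333, 0.0725]
tcp_rot: [-0.081, 0.997, 0.0, 0.0]
force: [-3.0, 0.3, 8.1]
grip_width: 0.0491
gripper_force: 53.3
```

Call:
step_arm:
  deltas:
    - {"wx": 0,"wy": 0,"wz": 0,"tx": 0,"ty": 0,"tz": -0.03,"claw": 0.4}
    - {"wx": 0,"wy": 0,"wz": 0,"tx": 0,"ty": 0,"tz": 0,"claw": 0.3}
    - {"wx": 0,"wy": 0,"wz": 0,"tx": 0,"ty": 0,"tz": 0,"claw": 0.2}
    - {"wx": 0,"wy": 0,"wz": 0,"tx": 0,"ty": 0,"tz": 0,"claw": 0.1}
    - {"wx": 0,"wy": 0,"wz": 0,"tx": 0,"ty": 0,"tz": 0,"claw": 0.1}
    - {"wx": 0,"wy": 0,"wz": 0,"tx": 0,"ty": 0,"tz": -0.4,"claw": 0.1}
    - {"wx": 0,"wy": 0,"wz": 0,"tx": 0,"ty": 0,"tz": -0.8,"claw": 0.1}
    - {"wx": 0,"wy": 0,"wz": 0,"tx": 0,"ty": 0,"tz": -1,"claw": 0.1}

```text
t: 10.98
tool_pos: [0.6025, 0.133, 0.1263]
tcp_rot: [-0.081, 0.997, -0.0, -0.002]
force: [0.5, -0.2, 0.2]
grip_width: 0.0768
gripper_force: 0.0
```

Call:
step_arm:
  deltas:
    - {"wx": 0,"wy": 0,"wz": 0,"tx": 0,"ty": 0,"tz": -1,"claw": 0.1}
    - {"wx": 0,"wy": 0,"wz": 0,"tx": 0,"ty": 0,"tz": -1,"claw": 0.1}
    - {"wx": 0,"wy": 0,"wz": 0,"tx": 1,"ty": 0,"tz": -1,"claw": 0.1}
    - {"wx": 0,"wy": 0,"wz": 0,"tx": 1,"ty": 0,"tz": 0,"claw": 0.1}
    - {"wx": 0,"wy": 0,"wz": 0,"tx": 1,"ty": 0,"tz": 0,"claw": 0.3}
    - {"wx": 0,"wy": 0,"wz": 0,"tx": 1,"ty": 0,"tz": 0,"claw": 0.8}
    - {"wx": 0,"wy": 0,"wz": 0,"tx": 0,"ty": 0,"tz": 0,"claw": 1}
    - {"wx": 0,"wy": 0,"wz": 0,"tx": 0,"ty": 0,"tz": 0,"claw": 1}

```text
t: 11.65
tool_pos: [0.5045, 0.117, 0.2027]
tcp_rot: [-0.081, 0.997, 0.001, 0.001]
force: [0.4, 0.2, 0.2]
grip_width: 0.0287
gripper_force: 0.0
```

Run:
```python
from h import *
import pickle
m=viewer.camera_model("wrist"); o=env.observe(); im=viewer.capture("wrist")[:,:,::-1].copy(); pickle.dump((m,o),open("w7.pkl","wb"))
cv2.imwrite("pics/w7.png",im); plan((.6025,.132,.095),98.8)
```

```text
t 11.7 tcp [0.5056 0.1172 0.2027] yaw_y 99.33 units [-3.911 -0.048  4.318] wz 0.006
```

View pics/w7.png

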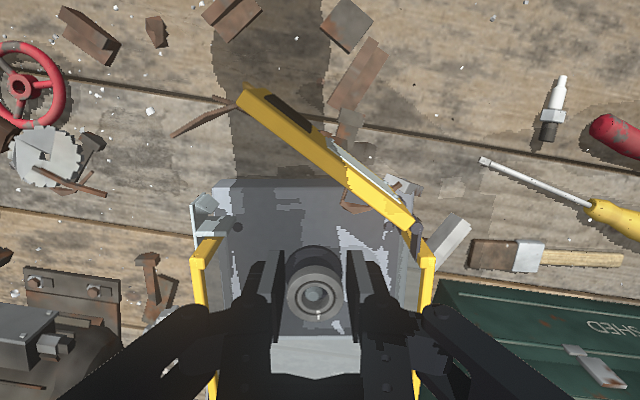

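The bearing is seated with the stub inside its bore at (316,294). The gate runs from the hinge at (415,228) to the free end at (243,95), and its push plate faces up-right at (285,115). I've now used all my picture views, so the rest goes by numbers.

```bash
cat >> h.py <<'E'
PH=np.radians(9.35); HX=np.array([.5127,.1962])
def gate_tcp(th,off,z=.075,hx=None):
    """TCP xyz and yaw_y(deg) for finger face 'off' m out from plate at gate angle th (rad)"""
    Q=np.array([[np.cos(PH),-np.sin(PH)],[np.sin(PH),np.cos(PH)]])
    d=Q@[-np.sin(th),-np.cos(th)]; n=Q@[-np.cos(th),np.sin(th)]
    p=(HX if hx is None else hx)+.125*d+(.0087+.011+off)*n
    return np.array([p[0],p[1],z]), 99.35-np.degrees(th)
def gate_fit(im,m,O=(.6035,.133)):
    h=cv2.cvtColor(im,cv2.COLOR_BGR2HSV); y=cv2.inRange(h,(20,150,120),(32,255,255))
    k,_=cv2.findContours(y,cv2.RETR_EXTERNAL,cv2.CHAIN_APPROX_NONE)
    for c in k:
        if cv2.contourArea(c)<300: continue
        P=np.array([onz(m,p[0],.123)[:2] for p in c],np.float32); r=cv2.minAreaRect(P); b=cv2.boxPoints(r)
        print(np.round(r[0],4),np.round(r[1],4),round(r[2],2),b.round(4).tolist())
E
python3 - <<'E'
from h import *
import pickle
for n in ("w1","w5","w7"):
    m=pickle.load(open(n+".pkl","rb")); m=m[0] if isinstance(m,tuple) else m
    print(n); gate_fit(cv2.imread(f"pics/{n}.png"),m)
th=np.radians(37.7)
for off in (0,.03): print(gate_tcp(th,off))
g,y=gate_tcp(th,.03,.2); plan(g,y)
E
```

```text
w1
[0.6137 0.134 ] [0.1549 0.1818] 9.62 [[0.5220999717712402, 0.21070000529289246], [0.5525000095367432, 0.03139999881386757], [0.7052000164985657, 0.05730000138282776], [0.6747999787330627, 0.23649999499320984]]
[0.4732 0.1228] [0.1445 0.0115] 61.76 [[0.4339999854564667, 0.061900001019239426], [0.4440999925136566, 0.05640000104904175], [0.512499988079071, 0.18379999697208405], [0.5023000240325928, 0.1891999989748001]]
w5
[0.683  0.1455] [0.0091 0.1021] 9.32 [[0.670199990272522, 0.19509999454021454], [0.6868000030517578, 0.09440000355243683], [0.6956999897956848, 0.0957999974489212], [0.6791999936103821, 0.19660000503063202]]
[0.5971 0.0437] [0.1009 0.0182] 1.25 [[0.546500027179718, 0.05169999971985817], [0.5468999743461609, 0.03350000083446503], [0.6478000283241272, 0.0357000008225441], [0.6474000215530396, 0.05389999970793724]]
[0.5697 0.2129] [0.1005 0.013 ] 12.33 [[0.5192000269889832, 0.2085999995470047], [0.5220000147819519, 0.19580000638961792], [0.620199978351593, 0.21729999780654907], [0.6173999905586243, 0.23000000417232513]]
[0.4733 0.1227] [0.1445 0.0115] 61.62 [[0.4338999
[... 329 characters left out ...]
98], [0.5404000282287598, 0.05119999870657921]]
[0.5454 0.2083] [0.0645 0.0132] 14.97 [[0.512499988079071, 0.20640000700950623], [0.515999972820282, 0.19359999895095825], [0.5781999826431274, 0.2101999968290329], [0.5748000144958496, 0.22300000488758087]]
[0.474  0.1285] [0.1559 0.0218] 58.95 [[0.4244000017642975, 0.06729999929666519], [0.4431000053882599, 0.05609999969601631], [0.5235000252723694, 0.18960000574588776], [0.504800021648407, 0.20090000331401825]]
(array([0.4360057 , 0.09554676, 0.075     ]), np.float64(61.64999999999999))
(array([0.40960381, 0.10979245, 0.075     ]), np.float64(61.64999999999999))
t 11.7 tcp [0.5056 0.1172 0.2027] yaw_y 99.33 units [3.838 0.33  0.102] wz 0.438
```

Call:
step_arm:
  deltas:
    - {"wx": 0,"wy": 0,"wz": 0,"tx": 0.96,"ty": 0.33,"tz": 0,"claw": 1}
    - {"wx": 0,"wy": 0,"wz": 0,"tx": 0.96,"ty": 0,"tz": 0,"claw": 1}
    - {"wx": 0,"wy": 0,"wz": 0,"tx": 0.96,"ty": 0,"tz": 0,"claw": 1}
    - {"wx": 0,"wy": 0,"wz": 0,"tx": 0.96,"ty": 0,"tz": 0,"claw": 1}
    - {"wx": 0,"wy": 0,"wz": 0.073,"tx": 0,"ty": 0,"tz": 0,"claw": 1}
    - {"wx": 0,"wy": 0,"wz": 0.073,"tx": 0,"ty": 0,"tz": 0,"claw": 1}
    - {"wx": 0,"wy": 0,"wz": 0.073,"tx": 0,"ty": 0,"tz": 0,"claw": 1}
    - {"wx": 0,"wy": 0,"wz": 0.073,"tx": 0,"ty": 0,"tz": 0,"claw": 1}

```text
t: 12.37
tool_pos: [0.4104, 0.11, 0.2024]
tcp_rot: [0.14, 0.99, 0.0, 0.001]
force: [-0.3, -0.3, 0.9]
grip_width: -0.0002
gripper_force: 0.0
```

Call:
step_arm:
  deltas:
    - {"wx": 0,"wy": 0,"wz": 0.073,"tx": 0,"ty": 0,"tz": 0,"claw": 1}
    - {"wx": 0,"wy": 0,"wz": 0.073,"tx": 0,"ty": 0,"tz": 0,"claw": 1}
    - {"wx": 0,"wy": 0,"wz": 0,"tx": 0,"ty": 0,"tz": 0,"claw": 1}

```text
t: 12.62
tool_pos: [0.4104, 0.1099, 0.2023]
tcp_rot: [0.246, 0.969, 0.0, 0.001]
force: [1.1, -0.5, -0.2]
grip_width: -0.0002
gripper_force: 0.0
```

Run:
```python
from h import *
g,y=gate_tcp(np.radians(37.7),.03); plan(g,y); o=env.observe(); print(o["qpos"].round(2),o["force"],o["grip_width"])
```

```text
t 12.62 tcp [0.4104 0.1099 0.2023] yaw_y 61.55 units [ 0.031 -0.023  5.09 ] wz -0.001
[-0.68  0.01  0.32  2.08 -0.    1.04  0.72] [ 1.1304326  -0.4540858  -0.20617425] -0.00017056342897345302
```

Call:
step_arm:
  deltas:
    - {"wx": 0,"wy": 0,"wz": 0,"tx": 0,"ty": 0,"tz": 1,"claw": 1}
    - {"wx": 0,"wy": 0,"wz": 0,"tx": 0,"ty": 0,"tz": 1,"claw": 1}
    - {"wx": 0,"wy": 0,"wz": 0,"tx": 0,"ty": 0,"tz": 1,"claw": 1}
    - {"wx": 0,"wy": 0,"wz": 0,"tx": 0,"ty": 0,"tz": 1,"claw": 1}
    - {"wx": 0,"wy": 0,"wz": 0,"tx": 0,"ty": 0,"tz": 0.7,"claw": 1}
    - {"wx": 0,"wy": 0,"wz": 0,"tx": 0,"ty": 0,"tz": 0.4,"claw": 1}
    - {"wx": 0,"wy": 0,"wz": 0,"tx": 0,"ty": 0,"tz": 0,"claw": 1}

```text
t: 13.2
tool_pos: [0.4083, 0.1091, 0.0724]
tcp_rot: [0.243, 0.97, -0.002, -0.001]
force: [-0.9, 0.1, -0.2]
grip_width: -0.0
gripper_force: 0.0
```

Call:
step_arm:
  deltas:
    - {"wx": 0,"wy": 0,"wz": 0,"tx": -0.5,"ty": 0,"tz": 0,"claw": 1}
    - {"wx": 0,"wy": 0,"wz": 0,"tx": -0.3,"ty": 0,"tz": 0,"claw": 1}
    - {"wx": 0,"wy": 0,"wz": 0,"tx": -0.1,"ty": 0,"tz": 0,"claw": 1}
    - {"wx": 0,"wy": 0,"wz": 0,"tx": -0.1,"ty": 0,"tz": 0,"claw": 1}
    - {"wx": 0,"wy": 0,"wz": 0,"tx": -0.05,"ty": 0,"tz": 0,"claw": 1}
    - {"wx": 0,"wy": 0,"wz": 0,"tx": -0.05,"ty": 0,"tz": 0,"claw": 1}

```text
t: 13.7
tool_pos: [0.4334, 0.0967, 0.0746]
tcp_rot: [0.244, 0.97, 0.0, 0.0]
force: [-0.6, -0.0, 0.1]
grip_width: -0.0002
gripper_force: 0.0
```

Run:
```python
from h import *
g,y=gate_tcp(np.radians(37.7),.0); plan(g,y); o=env.observe(); print(o["force"])
# rows for 4-degree steps in the tool frame
a,ya=gate_tcp(np.radians(37.7),0); b,yb=gate_tcp(np.radians(33.7),0); R=np.array([[-np.sin(np.radians(ya)),np.cos(np.radians(ya)),0],[np.cos(np.radians(ya)),np.sin(np.radians(ya)),0]])
x=np.array([-np.sin(np.radians(ya)),np.cos(np.radians(ya))]); yv=np.array([np.cos(np.radians(ya)),np.sin(np.radians(ya))])
d=(b-a)[:2]; print("per 4deg: tx",d@x/.025,"ty",d@yv/.025,"wz",-np.radians(4)/1.5)
```

```text
t 13.7 tcp [0.4334 0.0967 0.0746] yaw_y 61.71 units [-0.116  0.009 -0.017] wz 0.001
[-0.56651284 -0.01199629  0.11344904]
per 4deg: tx -0.3507018971158852 ty -0.04278835260949101 wz -0.046542113386515455
```

Call:
step_arm:
  deltas:
    - {"wx": 0,"wy": 0,"wz": 0,"tx": -0.05,"ty": 0,"tz": 0,"claw": 1}
    - {"wx": 0,"wy": 0,"wz": 0,"tx": -0.05,"ty": 0,"tz": 0,"claw": 1}
    - {"wx": 0,"wy": 0,"wz": 0,"tx": -0.05,"ty": 0,"tz": 0,"claw": 1}
    - {"wx": 0,"wy": 0,"wz": 0,"tx": -0.05,"ty": 0,"tz": 0,"claw": 1}
    - {"wx": 0,"wy": 0,"wz": -0.012,"tx": -0.09,"ty": -0.01,"tz": 0,"claw": 1}
    - {"wx": 0,"wy": 0,"wz": -0.012,"tx": -0.09,"ty": -0.01,"tz": 0,"claw": 1}

```text
t: 14.2
tool_pos: [0.4414, 0.0916, 0.0742]
tcp_rot: [0.226, 0.974, -0.0, -0.0]
force: [0.1, -0.4, 0.1]
grip_width: -0.0003
gripper_force: 0.0
```

Call:
step_arm:
  deltas:
    - {"wx": 0,"wy": 0,"wz": -0.017,"tx": -0.13,"ty": -0.015,"tz": 0,"claw": 1}
    - {"wx": 0,"wy": 0,"wz": -0.017,"tx": -0.13,"ty": -0.015,"tz": 0,"claw": 1}
    - {"wx": 0,"wy": 0,"wz": -0.017,"tx": -0.13,"ty": -0.015,"tz": 0,"claw": 1}
    - {"wx": 0,"wy": 0,"wz": -0.017,"tx": -0.13,"ty": -0.015,"tz": 0,"claw": 1}
    - {"wx": 0,"wy": 0,"wz": -0.017,"tx": -0.13,"ty": -0.015,"tz": 0,"claw": 1}
    - {"wx": 0,"wy": 0,"wz": -0.017,"tx": -0.13,"ty": -0.015,"tz": 0,"claw": 1}

```text
t: 14.7
tool_pos: [0.4586, 0.0818, 0.0742]
tcp_rot: [0.151, 0.989, -0.0, -0.0]
force: [-0.7, -0.0, 0.8]
grip_width: 0.0
gripper_force: 0.0
```

```bash
cat >> h.py <<'E'
def gate_now():
    """gate angle from wrist picture by the yellow top face; prints TCP in gate terms"""
    o=env.observe(); R=Ro.from_quat(o["tcp_rot"]).as_matrix(); p=o["tool_pos"][:2]-HX
    Q=np.array([[np.cos(PH),np.sin(PH)],[-np.sin(PH),np.cos(PH)]]); s=Q@p
    r=np.hypot(*s); th=np.arctan2(-s[0],-s[1])-np.arcsin(.0197/r)
    f=R.T@o["force"]; print("t",round(o["t"],2),"th if touching",np.degrees(th).round(2),"along",np.sqrt(r*r-.0197**2).round(4),"yaw th",(99.35-np.degrees(np.arctan2(R[1,1],R[0,1]))).round(2),"f tool",f.round(1),"z",o["tool_pos"][2].round(4))
E
python3 - <<'E'
from h import *
gate_now()
E
```

```text
t 14.7 th if touching 25.72 along 0.125 yaw th 26.72 f tool [ 0.6 -0.2 -0.8] z 0.0742
```

Run:
```python
from h import *
m=viewer.camera_model("wrist"); im=viewer.capture("wrist")[:,:,::-1].copy(); cv2.imwrite("pics/w8.png",im); gate_fit(im,m)
mt=viewer.camera_model("top"); im=viewer.capture("top")[:,:,::-1].copy(); cv2.imwrite("pics/t8.png",im); print("top"); gate_fit(im,mt); gate_fit(cv2.imread("pics/top.png"),mt)
```

```text
[0.475 0.153] [0.0978 0.0332] 38.17 [[0.4262999892234802, 0.13580000400543213], [0.44679999351501465, 0.10970000177621841], [0.5236999988555908, 0.17010000348091125], [0.5031999945640564, 0.19629999995231628]]
top
[0.6112 0.1309] [0.1588 0.1859] 9.96 [[0.5169000029563904, 0.2087000012397766], [0.5490999817848206, 0.025599999353289604], [0.7055000066757202, 0.05310000106692314], [0.67330002784729, 0.2362000048160553]]
[0.6127 0.1313] [0.1566 0.1856] 9.65 [[0.5199999809265137, 0.20970000326633453], [0.5511000156402588, 0.02669999934732914], [0.7055000066757202, 0.05299999937415123], [0.6743999719619751, 0.23600000143051147]]
```

```bash
cat >> h.py <<'E'
def gate_edge(im,m):
    """gate angle from its inner top edge (z=.123) in a wrist picture"""
    h=cv2.cvtColor(im,cv2.COLOR_BGR2HSV); y=cv2.inRange(h,(20,150,100),(34,255,255)); n,l,st,ce=cv2.connectedComponentsWithStats(y)
    Q=np.array([[np.cos(PH),np.sin(PH)],[-np.sin(PH),np.cos(PH)]])
    for i in range(1,n):
        if st[i,4]<150: continue
        P=[]
        for c in range(st[i,0]+3,st[i,0]+st[i,2]-3):
            r=np.nonzero(l[:,c]==i)[0]
            if len(r): P.append(Q@(onz(m,(c,r.max()+.5),.123)[:2]-HX))
        P=np.array(P); vx,vy,x0,y0=cv2.fitLine(P.astype(np.float32),cv2.DIST_HUBER,0,.001,.01).ravel()
        print(st[i].tolist(),"theta",np.degrees(np.arctan(vx/vy)).round(2),"normal off",round(float((x0*vy-y0*vx)*np.sign(vy)),4),P[0].round(3),P[-1].round(3))
E
python3 - <<'E'
from h import *
import pickle
m=viewer.camera_model("wrist"); gate_edge(cv2.imread("pics/w8.png"),m)
m,o=pickle.load(open("w5.pkl","rb")); print("w5"); gate_edge(cv2.imread("pics/w5.png"),m)
E
```

```text
[385, 254, 244, 135, 9499] theta 66.01 normal off 0.0279 [-0.085 -0.071] [-0.004 -0.011]
[332, 257, 57, 54, 1500] theta 86.91 normal off 0.0781 [-0.095 -0.084] [-0.073 -0.077]
[248, 258, 51, 54, 945] theta -34.07 normal off -0.1385 [-0.092 -0.116] [-0.101 -0.095]
[307, 343, 17, 37, 393] theta 26.22 normal off -0.0004 [-0.056 -0.113] [-0.055 -0.11 ]
w5
[231, 0, 197, 167, 4428] theta 37.68 normal off 0.0059 [-0.088 -0.124] [-0.008 -0.008]
[180, 185, 29, 128, 991] theta 88.89 normal off 0.1695 [ 0.041 -0.168] [ 0.013 -0.15 ]
[424, 184, 26, 130, 1499] theta -88.83 normal off 0.0134 [0.101 0.006] [0.041 0.012]
[250, 356, 131, 15, 1077] theta -0.01 normal off 0.1638 [ 0.164 -0.128] [ 0.163 -0.028]
```

Call:
step_arm:
  deltas:
    - {"wx": 0,"wy": 0,"wz": -0.0165,"tx": -0.12,"ty": -0.013,"tz": 0,"claw": 1}
    - {"wx": 0,"wy": 0,"wz": -0.0165,"tx": -0.12,"ty": -0.013,"tz": 0,"claw": 1}
    - {"wx": 0,"wy": 0,"wz": -0.0165,"tx": -0.12,"ty": -0.013,"tz": 0,"claw": 1}
    - {"wx": 0,"wy": 0,"wz": -0.0165,"tx": -0.12,"ty": -0.013,"tz": 0,"claw": 1}
    - {"wx": 0,"wy": 0,"wz": -0.0165,"tx": -0.12,"ty": -0.013,"tz": 0,"claw": 1}
    - {"wx": 0,"wy": 0,"wz": -0.0165,"tx": -0.12,"ty": -0.013,"tz": 0,"claw": 1}

```text
t: 15.3
tool_pos: [0.4751, 0.0757, 0.0741]
tcp_rot: [0.078, 0.997, -0.0, -0.0]
force: [-0.7, -0.2, 0.5]
grip_width: 0.0001
gripper_force: 0.0
```

Call:
step_arm:
  deltas:
    - {"wx": 0,"wy": 0,"wz": -0.0165,"tx": -0.12,"ty": -0.013,"tz": 0,"claw": 1}
    - {"wx": 0,"wy": 0,"wz": -0.0165,"tx": -0.12,"ty": -0.013,"tz": 0,"claw": 1}
    - {"wx": 0,"wy": 0,"wz": -0.0165,"tx": -0.1,"ty": -0.013,"tz": 0,"claw": 1}
    - {"wx": 0,"wy": 0,"wz": -0.0165,"tx": -0.08,"ty": -0.013,"tz": 0,"claw": 1}

```text
t: 15.63
tool_pos: [0.4855, 0.073, 0.0741]
tcp_rot: [0.028, 1.0, -0.0, -0.0]
force: [-0.6, 0.4, 0.5]
grip_width: 0.0002
gripper_force: 0.3
```

Run:
```python
from h import *
gate_now()
```

```text
t 15.63 th if touching 12.83 along 0.1246 yaw th 12.61 f tool [ 0.7  0.4 -0.5] z 0.0741
```

Call:
step_arm:
  deltas:
    - {"wx": 0,"wy": 0,"wz": -0.0085,"tx": -0.06,"ty": -0.003,"tz": 0,"claw": 1}
    - {"wx": 0,"wy": 0,"wz": -0.0085,"tx": -0.06,"ty": -0.003,"tz": 0,"claw": 1}
    - {"wx": 0,"wy": 0,"wz": -0.0085,"tx": -0.06,"ty": -0.003,"tz": 0,"claw": 1}
    - {"wx": 0,"wy": 0,"wz": -0.0085,"tx": -0.06,"ty": -0.003,"tz": 0,"claw": 1}
    - {"wx": 0,"wy": 0,"wz": -0.0085,"tx": -0.06,"ty": -0.003,"tz": 0,"claw": 1}
    - {"wx": 0,"wy": 0,"wz": -0.0085,"tx": -0.06,"ty": -0.003,"tz": 0,"claw": 1}

```text
t: 16.13
tool_pos: [0.4948, 0.0726, 0.0743]
tcp_rot: [-0.01, 1.0, 0.0, -0.0]
force: [-0.3, -0.8, 0.4]
grip_width: -0.0
gripper_force: 0.4
```

Run:
```python
from h import *
gate_now()
m=viewer.camera_model("wrist"); im=viewer.capture("wrist")[:,:,::-1].copy(); cv2.imwrite("pics/w9.png",im)
h=cv2.cvtColor(im,cv2.COLOR_BGR2HSV); y=cv2.inRange(h,(20,150,100),(34,255,255))
Q=np.array([[np.cos(PH),np.sin(PH)],[-np.sin(PH),np.cos(PH)]])
for c in list(range(150,300,15))+list(range(380,560,15)):
    r=np.nonzero(y[:,c])[0]
    if len(r): print(c,r.min(),r.max(),(Q@(onz(m,(c,r.max()+.5),.123)[:2]-HX)).round(4))
```

```text
t 16.13 th if touching 8.51 along 0.1233 yaw th 8.21 f tool [ 0.3 -0.8 -0.4] z 0.0743
255 267 310 [-0.0513 -0.1362]
270 257 275 [-0.0635 -0.1289]
285 257 263 [-0.067  -0.1235]
380 258 305 [-0.0473 -0.0956]
395 258 268 [-0.0603 -0.0899]
410 258 356 [-0.0249 -0.087 ]
425 257 368 [-0.0187 -0.082 ]
440 257 268 [-0.0582 -0.0759]
455 257 268 [-0.0575 -0.0712]
470 257 341 [-0.0281 -0.0663]
485 257 351 [-0.0229 -0.061 ]
500 257 360 [-0.018  -0.0556]
515 268 368 [-0.0135 -0.0501]
530 281 377 [-0.0083 -0.0444]
545 295 386 [-0.0029 -0.0385]
```

Run:
```python
from h import *
m=viewer.camera_model("wrist"); im=cv2.imread("pics/w9.png")
Q=np.array([[np.cos(PH),np.sin(PH)],[-np.sin(PH),np.cos(PH)]])
for z in (.037,.123):
  P=[Q@(onz(m,(c,257.3),z)[:2]-HX) for c in (285,440,500)]; print(z,np.round(P,4))
h=cv2.cvtColor(im,cv2.COLOR_BGR2HSV)
for c in (275,400,450,500): print(c,[f"{r}:{h[r,c,0]},{h[r,c,1]},{h[r,c,2]}" for r in range(245,300,5)])
```

```text
0.037 [[-0.0241 -0.1381]
 [-0.0108 -0.0474]
 [-0.0055 -0.0117]]
0.123 [[-0.0686 -0.1232]
 [-0.0617 -0.0758]
 [-0.0589 -0.0572]]
275 ['245:19,29,97', '250:22,33,86', '255:25,20,78', '260:21,151,115', '265:21,152,114', '270:21,151,115', '275:15,26,40', '280:20,38,40', '285:24,34,37', '290:23,27,38', '295:15,41,37']
400 ['245:120,4,69', '250:90,10,78', '255:110,19,82', '260:21,153,113', '265:22,152,114', '270:30,21,108', '275:60,9,108', '280:72,12,106', '285:68,10,105', '290:66,12,107', '295:72,12,108']
450 ['245:102,23,142', '250:11,83,110', '255:11,65,145', '260:12,62,135', '265:22,169,208', '270:41,18,193', '275:78,13,196', '280:72,13,193', '285:72,13,193', '290:74,14,195', '295:73,12,196']
500 ['245:95,7,210', '250:95,7,212', '255:106,15,217', '260:22,170,202', '265:21,170,206', '270:95,21,159', '275:96,21,195', '280:75,13,199', '285:72,13,199', '290:75,13,198', '295:78,13,194']
```

Call:
step_arm:
  deltas:
    - {"wx": 0,"wy": 0,"wz": -0.005,"tx": -0.04,"ty": 0.005,"tz": 0,"claw": 1}
    - {"wx": 0,"wy": 0,"wz": -0.005,"tx": -0.04,"ty": 0.005,"tz": 0,"claw": 1}
    - {"wx": 0,"wy": 0,"wz": -0.005,"tx": -0.04,"ty": 0,"tz": 0,"claw": 1}
    - {"wx": 0,"wy": 0,"wz": -0.005,"tx": -0.04,"ty": 0,"tz": 0,"claw": 1}

```text
t: 16.52
tool_pos: [0.4988, 0.073, 0.0743]
tcp_rot: [-0.025, 1.0, 0.0, -0.0]
force: [-0.7, 0.5, -0.4]
grip_width: -0.0
gripper_force: 0.4
```

Call:
step_arm:
  deltas:
    - {"wx": 0,"wy": 0,"wz": -0.005,"tx": -0.04,"ty": 0,"tz": 0,"claw": 1}
    - {"wx": 0,"wy": 0,"wz": -0.005,"tx": -0.04,"ty": 0,"tz": 0,"claw": 1}
    - {"wx": 0,"wy": 0,"wz": 0,"tx": 0,"ty": 0,"tz": 0,"claw": 1}

```text
t: 16.77
tool_pos: [0.501, 0.0732, 0.0743]
tcp_rot: [-0.032, 0.999, 0.0, 0.0]
force: [-0.0, 0.4, -0.2]
grip_width: -0.0002
gripper_force: 0.1
```

Run:
```python
from h import *
gate_now()
```

```text
t 16.77 th if touching 5.59 along 0.122 yaw th 5.67 f tool [0.  0.4 0.2] z 0.0743
```

Call:
step_arm:
  deltas:
    - {"wx": 0,"wy": 0,"wz": -0.004,"tx": -0.03,"ty": 0,"tz": 0,"claw": 1}
    - {"wx": 0,"wy": 0,"wz": -0.004,"tx": -0.03,"ty": 0,"tz": 0,"claw": 1}
    - {"wx": 0,"wy": 0,"wz": -0.004,"tx": -0.03,"ty": 0,"tz": 0,"claw": 1}
    - {"wx": 0,"wy": 0,"wz": 0,"tx": 0,"ty": 0,"tz": 0,"claw": 1}

```text
t: 17.1
tool_pos: [0.5032, 0.0733, 0.0743]
tcp_rot: [-0.041, 0.999, 0.0, 0.0]
force: [0.3, -0.4, 0.5]
grip_width: -0.0
gripper_force: 0.2
```

Call:
step_arm:
  deltas:
    - {"wx": 0,"wy": 0,"wz": -0.003,"tx": -0.025,"ty": 0,"tz": 0,"claw": 1}
    - {"wx": 0,"wy": 0,"wz": -0.003,"tx": -0.025,"ty": 0,"tz": 0,"claw": 1}
    - {"wx": 0,"wy": 0,"wz": 0,"tx": 0,"ty": 0,"tz": 0,"claw": 1}

```text
t: 17.35
tool_pos: [0.5044, 0.0734, 0.0743]
tcp_rot: [-0.045, 0.999, 0.0, 0.0]
force: [-0.6, -0.4, -0.2]
grip_width: 0.0003
gripper_force: 0.3
```

Call:
step_arm:
  deltas:
    - {"wx": 0,"wy": 0,"wz": -0.003,"tx": -0.025,"ty": 0,"tz": 0,"claw": 1}
    - {"wx": 0,"wy": 0,"wz": -0.003,"tx": -0.025,"ty": 0,"tz": 0,"claw": 1}
    - {"wx": 0,"wy": 0,"wz": 0,"tx": 0,"ty": 0,"tz": 0,"claw": 1}

```text
t: 17.6
tool_pos: [0.505, 0.0734, 0.0743]
tcp_rot: [-0.05, 0.999, 0.0, -0.001]
force: [-2.4, -1.4, 2.0]
grip_width: 0.0003
gripper_force: 1.3
```

Call:
step_arm:
  deltas:
    - {"wx": 0,"wy": 0,"wz": -0.003,"tx": -0.025,"ty": 0,"tz": 0,"claw": 1}
    - {"wx": 0,"wy": 0,"wz": -0.003,"tx": -0.025,"ty": 0,"tz": 0,"claw": 1}
    - {"wx": 0,"wy": 0,"wz": 0,"tx": 0,"ty": 0,"tz": 0,"claw": 1}

```text
t: 17.85
tool_pos: [0.5051, 0.0733, 0.0741]
tcp_rot: [-0.054, 0.999, -0.0, -0.002]
force: [-4.8, -1.7, 5.3]
grip_width: -0.0
gripper_force: 2.6
```

Call:
step_arm:
  deltas:
    - {"wx": 0,"wy": 0,"wz": 0,"tx": 0.15,"ty": 0,"tz": 0,"claw": 1}
    - {"wx": 0,"wy": 0,"wz": 0,"tx": 0.25,"ty": 0,"tz": 0,"claw": 1}
    - {"wx": 0,"wy": 0,"wz": -0.024,"tx": 0,"ty": -0.2,"tz": 0,"claw": 1}
    - {"wx": 0,"wy": 0,"wz": -0.024,"tx": 0,"ty": -0.2,"tz": 0,"claw": 1}
    - {"wx": 0,"wy": 0,"wz": 0,"tx": 0,"ty": 0,"tz": 0,"claw": 1}

```text
t: 18.27
tool_pos: [0.4983, 0.0619, 0.0745]
tcp_rot: [-0.09, 0.996, -0.0, 0.001]
force: [-1.5, -0.2, -0.1]
grip_width: -0.0
gripper_force: 0.0
```

Run:
```python
from h import *
gate_now()
```

```text
t 18.27 th if touching 7.08 along 0.1336 yaw th -0.99 f tool [1.6 0.1 0.1] z 0.0745
```

Call:
step_arm:
  deltas:
    - {"wx": 0,"wy": 0,"wz": 0,"tx": -0.03,"ty": 0.02,"tz": 0,"claw": 1}
    - {"wx": 0,"wy": 0,"wz": 0,"tx": -0.03,"ty": 0.02,"tz": 0,"claw": 1}
    - {"wx": 0,"wy": 0,"wz": 0,"tx": -0.03,"ty": 0.02,"tz": 0,"claw": 1}
    - {"wx": 0,"wy": 0,"wz": 0,"tx": -0.03,"ty": 0.02,"tz": 0,"claw": 1}
    - {"wx": 0,"wy": 0,"wz": 0,"tx": -0.03,"ty": 0,"tz": 0,"claw": 1}
    - {"wx": 0,"wy": 0,"wz": 0,"tx": -0.03,"ty": 0,"tz": 0,"claw": 1}
    - {"wx": 0,"wy": 0,"wz": 0,"tx": 0,"ty": 0,"tz": 0,"claw": 1}

```text
t: 18.85
tool_pos: [0.5024, 0.0657, 0.0743]
tcp_rot: [-0.09, 0.996, 0.0, 0.0]
force: [-0.4, -0.2, 0.5]
grip_width: 0.0003
gripper_force: 0.0
```

Call:
step_arm:
  deltas:
    - {"wx": 0,"wy": 0,"wz": 0,"tx": -0.03,"ty": 0,"tz": 0,"claw": 1}
    - {"wx": 0,"wy": 0,"wz": 0,"tx": -0.03,"ty": 0,"tz": 0,"claw": 1}
    - {"wx": 0,"wy": 0,"wz": 0,"tx": 0,"ty": 0,"tz": 0,"claw": 1}

```text
t: 19.1
tool_pos: [0.5038, 0.0657, 0.0743]
tcp_rot: [-0.09, 0.996, 0.0, 0.0]
force: [-0.3, 1.2, -0.9]
grip_width: 0.0
gripper_force: 0.0
```

Call:
step_arm:
  deltas:
    - {"wx": 0,"wy": 0,"wz": 0,"tx": -0.03,"ty": 0,"tz": 0,"claw": 1}
    - {"wx": 0,"wy": 0,"wz": 0,"tx": -0.03,"ty": 0,"tz": 0,"claw": 1}
    - {"wx": 0,"wy": 0,"wz": 0,"tx": 0,"ty": 0,"tz": 0,"claw": 1}

```text
t: 19.35
tool_pos: [0.5043, 0.0658, 0.0741]
tcp_rot: [-0.09, 0.996, 0.0, -0.001]
force: [-3.6, 0.0, 1.6]
grip_width: -0.0002
gripper_force: 0.0
```

Call:
step_arm:
  deltas:
    - {"wx": 0,"wy": 0,"wz": 0,"tx": -0.03,"ty": 0,"tz": -0.01,"claw": 1}
    - {"wx": 0,"wy": 0,"wz": 0,"tx": -0.03,"ty": 0,"tz": -0.01,"claw": 1}
    - {"wx": 0,"wy": 0,"wz": 0,"tx": 0,"ty": 0,"tz": 0,"claw": 1}

```text
t: 19.6
tool_pos: [0.5046, 0.0658, 0.0742]
tcp_rot: [-0.09, 0.996, -0.0, -0.002]
force: [-5.9, -0.1, 2.5]
grip_width: 0.0001
gripper_force: 0.0
```

Call:
step_arm:
  deltas:
    - {"wx": 0,"wy": 0,"wz": 0,"tx": -0.03,"ty": 0,"tz": -0.01,"claw": 1}
    - {"wx": 0,"wy": 0,"wz": 0,"tx": -0.03,"ty": 0,"tz": -0.01,"claw": 1}
    - {"wx": 0,"wy": 0,"wz": 0,"tx": 0,"ty": 0,"tz": 0,"claw": 1}

```text
t: 19.85
tool_pos: [0.505, 0.0659, 0.0743]
tcp_rot: [-0.09, 0.996, -0.0, -0.003]
force: [-6.8, -1.4, 0.8]
grip_width: -0.0007
gripper_force: 0.0
```

Call:
step_arm:
  deltas:
    - {"wx": 0,"wy": 0,"wz": 0,"tx": -0.03,"ty": 0,"tz": -0.007,"claw": 1}
    - {"wx": 0,"wy": 0,"wz": 0,"tx": -0.03,"ty": 0,"tz": -0.007,"claw": 1}
    - {"wx": 0,"wy": 0,"wz": 0,"tx": -0.03,"ty": 0,"tz": -0.007,"claw": 1}
    - {"wx": 0,"wy": 0,"wz": 0,"tx": 0,"ty": 0,"tz": 0,"claw": 1}

```text
t: 20.18
tool_pos: [0.5063, 0.066, 0.0743]
tcp_rot: [-0.09, 0.996, -0.0, -0.004]
force: [-7.9, -2.1, 0.9]
grip_width: -0.0001
gripper_force: 0.0
```

Call:
step_arm:
  deltas:
    - {"wx": 0,"wy": 0,"wz": 0,"tx": -0.03,"ty": 0,"tz": -0.007,"claw": 1}
    - {"wx": 0,"wy": 0,"wz": 0,"tx": -0.03,"ty": 0,"tz": -0.007,"claw": 1}
    - {"wx": 0,"wy": 0,"wz": 0,"tx": -0.03,"ty": 0,"tz": -0.007,"claw": 1}
    - {"wx": 0,"wy": 0,"wz": 0,"tx": 0,"ty": 0,"tz": 0,"claw": 1}

```text
t: 20.52
tool_pos: [0.5075, 0.0661, 0.0744]
tcp_rot: [-0.09, 0.996, -0.0, -0.005]
force: [-7.8, -1.6, 0.3]
grip_width: -0.0001
gripper_force: 0.0
```

Run:
```python
from h import *
gate_now()
```

```text
t 20.52 th if touching 2.96 along 0.1287 yaw th -0.94 f tool [ 7.9 -0.2 -0.2] z 0.0744
```

Call:
step_arm:
  deltas:
    - {"wx": 0,"wy": 0,"wz": 0,"tx": -0.03,"ty": 0,"tz": -0.004,"claw": 1}
    - {"wx": 0,"wy": 0,"wz": 0,"tx": -0.03,"ty": 0,"tz": -0.004,"claw": 1}
    - {"wx": 0,"wy": 0,"wz": 0,"tx": -0.03,"ty": 0,"tz": -0.004,"claw": 1}
    - {"wx": 0,"wy": 0,"wz": 0,"tx": 0,"ty": 0,"tz": 0,"claw": 1}

```text
t: 20.85
tool_pos: [0.5087, 0.0662, 0.0744]
tcp_rot: [-0.09, 0.996, -0.001, -0.006]
force: [-9.9, -1.6, -0.2]
grip_width: -0.0001
gripper_force: 0.0
```

Call:
step_arm:
  deltas:
    - {"wx": 0,"wy": 0,"wz": 0,"tx": -0.03,"ty": 0,"tz": -0.004,"claw": 1}
    - {"wx": 0,"wy": 0,"wz": 0,"tx": -0.03,"ty": 0,"tz": -0.004,"claw": 1}
    - {"wx": 0,"wy": 0,"wz": 0,"tx": 0,"ty": 0,"tz": 0,"claw": 1}

```text
t: 21.1
tool_pos: [0.5095, 0.0662, 0.0745]
tcp_rot: [-0.09, 0.996, -0.001, -0.007]
force: [-11.0, -2.1, 1.2]
grip_width: -0.0
gripper_force: 0.0
```

Call:
step_arm:
  deltas:
    - {"wx": 0,"wy": 0,"wz": 0,"tx": -0.02,"ty": 0,"tz": -0.003,"claw": 1}
    - {"wx": 0,"wy": 0,"wz": 0,"tx": -0.02,"ty": 0,"tz": -0.003,"claw": 1}
    - {"wx": 0,"wy": 0,"wz": 0,"tx": -0.02,"ty": 0,"tz": -0.003,"claw": 1}
    - {"wx": 0,"wy": 0,"wz": 0,"tx": 0,"ty": 0,"tz": 0,"claw": 1}

```text
t: 21.43
tool_pos: [0.5103, 0.0663, 0.0745]
tcp_rot: [-0.09, 0.996, -0.001, -0.008]
force: [-12.9, -2.1, 1.0]
grip_width: -0.0001
gripper_force: 0.0
```

Call:
step_arm:
  deltas:
    - {"wx": 0,"wy": 0,"wz": 0,"tx": -0.02,"ty": 0,"tz": -0.003,"claw": 1}
    - {"wx": 0,"wy": 0,"wz": 0,"tx": -0.02,"ty": 0,"tz": -0.003,"claw": 1}
    - {"wx": 0,"wy": 0,"wz": 0,"tx": 0,"ty": 0,"tz": 0,"claw": 1}

```text
t: 21.68
tool_pos: [0.511, 0.0664, 0.0745]
tcp_rot: [-0.09, 0.996, -0.001, -0.008]
force: [-13.4, -2.8, 0.9]
grip_width: 0.0001
gripper_force: 0.0
```

Call:
step_arm:
  deltas:
    - {"wx": 0,"wy": 0,"wz": 0,"tx": -0.02,"ty": 0,"tz": -0.003,"claw": 1}
    - {"wx": 0,"wy": 0,"wz": 0,"tx": -0.02,"ty": 0,"tz": -0.003,"claw": 1}
    - {"wx": 0,"wy": 0,"wz": 0,"tx": 0,"ty": 0,"tz": 0,"claw": 1}

```text
t: 21.93
tool_pos: [0.5141, 0.067, 0.0751]
tcp_rot: [-0.09, 0.996, -0.001, -0.006]
force: [-9.2, -1.8, -1.7]
grip_width: -0.0002
gripper_force: 0.8
```

Call:
step_arm:
  deltas:
    - {"wx": 0,"wy": 0,"wz": 0,"tx": 0.1,"ty": 0,"tz": 0,"claw": 1}
    - {"wx": 0,"wy": 0,"wz": 0,"tx": 0.1,"ty": 0,"tz": 0,"claw": 1}
    - {"wx": 0,"wy": 0,"wz": 0,"tx": 0.2,"ty": 0,"tz": 0,"claw": 1}
    - {"wx": 0,"wy": 0,"wz": 0,"tx": 0.4,"ty": 0,"tz": 0,"claw": 1}
    - {"wx": 0,"wy": 0,"wz": 0,"tx": 0.8,"ty": 0,"tz": 0,"claw": 1}
    - {"wx": 0,"wy": 0,"wz": 0,"tx": 0.8,"ty": 0,"tz": 0,"claw": 1}
    - {"wx": 0,"wy": 0,"wz": 0,"tx": 0.4,"ty": 0,"tz": 0,"claw": 1}
    - {"wx": 0,"wy": 0,"wz": 0,"tx": 0,"ty": 0,"tz": -1,"claw": 1}

```text
t: 22.6
tool_pos: [0.4449, 0.0549, 0.0993]
tcp_rot: [-0.09, 0.996, -0.001, -0.005]
force: [0.2, 0.6, -0.5]
grip_width: 0.0003
gripper_force: 0.0
```

Call:
step_arm:
  deltas:
    - {"wx": 0,"wy": 0,"wz": 0,"tx": 0,"ty": 0,"tz": -1,"claw": 1}
    - {"wx": 0,"wy": 0,"wz": 0,"tx": 0,"ty": 0,"tz": -1,"claw": 1}
    - {"wx": 0,"wy": 0,"wz": 0,"tx": 0,"ty": 0,"tz": -1,"claw": 1}
    - {"wx": 0,"wy": 0,"wz": 0,"tx": 0,"ty": 0,"tz": -1,"claw": 1}
    - {"wx": 0,"wy": 0,"wz": 0,"tx": 0,"ty": 0,"tz": -1,"claw": 1}
    - {"wx": 0,"wy": 0,"wz": 0,"tx": 0,"ty": 0,"tz": -1,"claw": 1}
    - {"wx": 0,"wy": 0,"wz": 0,"tx": 0,"ty": 0,"tz": 0,"claw": 1}
    - {"wx": 0,"wy": 0,"wz": 0,"tx": 0,"ty": 0,"tz": 0,"claw": 1}

```text
t: 23.27
tool_pos: [0.4521, 0.0563, 0.2542]
tcp_rot: [-0.09, 0.996, 0.001, 0.003]
force: [0.4, 0.6, -0.5]
grip_width: -0.0003
gripper_force: 0.0
```

Run:
```python
from h import *
m=viewer.camera_model("wrist"); im=viewer.capture("wrist")[:,:,::-1].copy(); cv2.imwrite("pics/w10.png",im); gate_edge(im,m); gate_now()
s=np.array([.6035,.133]); v=cv2.cvtColor(im,cv2.COLOR_BGR2GRAY)
c=proj(m,[[*s,.082],[*s,.08]]).round(1); print(c)
u,w=c[0].round().astype(int); print(v[w-24:w+26:3,u].tolist(), v[w,u-30:u+31:3].tolist())
```

```text
[268, 229, 77, 79, 845] theta -52.86 normal off -0.121 [ 0.038 -0.167] [-0.042 -0.104]
[332, 230, 109, 50, 2421] theta 0.31 normal off 0.005 [-0.013 -0.108] [ 0.005 -0.013]
[579, 236, 61, 41, 336] theta 25.12 normal off -0.0736 [-0.027  0.116] [0.001 0.177]
[445, 276, 17, 57, 556] theta -82.32 normal off 0.0185 [0.062 0.006] [0.042 0.012]
t 23.32 th if touching 25.74 along 0.1518 yaw th -1.01 f tool [0.7 0.3 0.3] z 0.2528
[[358.  316.2]
 [357.8 315.1]]
[151, 156, 231, 229, 93, 26, 39, 39, 37, 36, 36, 34, 33, 32, 30, 30, 31] [33, 32, 33, 33, 34, 37, 35, 35, 37, 37, 37, 37, 37, 37, 50, 50, 38, 46, 48, 50, 50]
```

Call:
step_arm:
  deltas:
    - {"wx": 0,"wy": 0,"wz": 0,"tx": 0,"ty": -1,"tz": 0,"claw": 1}
    - {"wx": 0,"wy": 0,"wz": 0,"tx": 0,"ty": -1,"tz": 0,"claw": 1}
    - {"wx": 0,"wy": 0,"wz": 0,"tx": 0,"ty": -1,"tz": 0,"claw": 1}
    - {"wx": 0,"wy": 0,"wz": 0,"tx": 0,"ty": -1,"tz": 0,"claw": 1}
    - {"wx": 0,"wy": 0,"wz": 0,"tx": 0,"ty": -1,"tz": 0,"claw": 1}
    - {"wx": 0,"wy": 0,"wz": 0,"tx": 0,"ty": 0,"tz": 0,"claw": 1}
    - {"wx": 0,"wy": 0,"wz": 0,"tx": 0,"ty": 0,"tz": 0,"claw": 1}

```text
t: 23.9
tool_pos: [0.4724, -0.0682, 0.251]
tcp_rot: [-0.089, 0.996, 0.0, -0.001]
force: [-0.6, 1.0, 0.0]
grip_width: -0.0001
gripper_force: 0.0
```

Run:
```python
from h import *
m=viewer.camera_model("wrist"); im=viewer.capture("wrist")[:,:,::-1].copy(); cv2.imwrite("pics/w11.png",im); gate_edge(im,m); print(env.observe()["force"])
# bearing: bright low-saturation blob near predicted place; wrist and top
mt=viewer.camera_model("top"); it=viewer.capture("top")[:,:,::-1].copy(); cv2.imwrite("pics/t11.png",it)
for n,mm,i in (("w",m,im),("t",mt,it)):
    s=np.array([.6035,.133]); v=cv2.cvtColor(i,cv2.COLOR_BGR2GRAY); c=proj(mm,[[*s,.082]])[0]; u,w=c.round().astype(int); k=proj(mm,[[s[0],s[1]+.026,.082]])[0]; print(n,c,abs(k-c))
    print(v[max(w-40,0):w+40:2,min(u,639)].tolist()); print(v[w,max(u-40,0):u+40:2].tolist())
```

```text
[400, 233, 178, 53, 4370] theta 0.57 normal off 0.0054 [-0.038 -0.176] [ 0.005 -0.012]
[398, 275, 17, 32, 343] theta 17.18 normal off 0.078 [ 0.028 -0.172] [ 0.026 -0.163]
[551, 284, 43, 111, 1461] theta 89.6 normal off -0.0105 [0.137 0.002] [0.03 0.01]
[ 0.9089513  -0.51917232  0.04747774]
w [473.09250496 320.39941511] [22.11624755  3.16839051]
[142, 81, 50, 56, 98, 64, 66, 76, 153, 159, 168, 229, 231, 230, 91, 246, 230, 212, 215, 223, 219, 225, 103, 124, 137, 108, 238, 111, 214, 204, 185, 188, 125, 19, 25, 27, 24, 25, 25, 24]
[91, 86, 84, 83, 83, 97, 109, 114, 86, 191, 213, 210, 173, 99, 225, 120, 163, 223, 220, 219, 219, 225, 103, 91, 92, 89, 172, 237, 73, 180, 188, 190, 192, 180, 178, 179, 179, 178, 178, 180]
t [276.43903337 174.74776859] [9.1958331  0.05677157]
[81, 78, 61, 139, 189, 147, 145, 146, 147, 141, 140, 160, 164, 117, 96, 104, 174, 156, 141, 98, 154, 135, 143, 164, 201, 91, 46, 74, 94, 95, 95, 119, 189, 195, 153, 160, 150, 143, 111, 116]
[114, 117, 114, 123, 189, 157, 114, 105, 154, 161, 160, 160, 156, 147, 145, 140, 153, 157, 159, 91, 154, 198, 153, 140, 160, 153, 77, 80, 74, 84, 126, 130, 95, 77, 77, 75, 94, 121, 92, 73]
```

Call:
step_arm:
  deltas:
    - {"wx": 0,"wy": 0,"wz": 0,"tx": 0,"ty": 0,"tz": 0,"claw": 1}
    - {"wx": 0,"wy": 0,"wz": 0,"tx": 0,"ty": 0,"tz": 0,"claw": 1}
    - {"wx": 0,"wy": 0,"wz": 0,"tx": 0,"ty": 0,"tz": 0,"claw": 1}
    - {"wx": 0,"wy": 0,"wz": 0,"tx": 0,"ty": 0,"tz": 0,"claw": 1}
    - {"wx": 0,"wy": 0,"wz": 0,"tx": 0,"ty": 0,"tz": 0,"claw": 1}
    - {"wx": 0,"wy": 0,"wz": 0,"tx": 0,"ty": 0,"tz": 0,"claw": 1}
    - {"wx": 0,"wy": 0,"wz": 0,"tx": 0,"ty": 0,"tz": 0,"claw": 1}
    - {"wx": 0,"wy": 0,"wz": 0,"tx": 0,"ty": 0,"tz": 0,"claw": 1}

```text
t: 24.67
tool_pos: [0.4732, -0.067, 0.2524]
tcp_rot: [-0.09, 0.996, 0.0, 0.0]
force: [0.8, -0.3, 0.4]
grip_width: -0.0
gripper_force: 0.0
```

Run:
```python
from h import *
m=viewer.camera_model("wrist"); im=viewer.capture("wrist")[:,:,::-1].copy(); gate_edge(im,m)
a=cv2.imread("pics/w11.png"); d=cv2.absdiff(a,im).max(2); print("changed px in gate area",(d[200:330,380:620]>40).sum())
```

```text
[399, 232, 176, 52, 4323] theta 0.62 normal off 0.0057 [-0.037 -0.176] [ 0.006 -0.012]
[397, 274, 16, 32, 347] theta -28.56 normal off -0.0525 [ 0.031 -0.171] [ 0.026 -0.163]
[548, 283, 43, 110, 1462] theta 89.91 normal off -0.0113 [0.137 0.002] [0.032 0.011]
changed px in gate area 3754
```

```bash
python3 -c "
from plant import env
print(env.finish_job())"
```

```text
the job is handed in; nothing more can be done
None
```

The job is handed in after about 25 s of robot time: the middle-sized bearing sits flat over the stub, and the gate was eased shut, snapped in and stayed shut at about 0.6° with the robot clear; the highest push I read was about 14 N, though readings come only at the end of each move, so the snap itself was not sampled.

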